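Stand the washed tray lids in the drying rack

ROBOT

A 6-joint arm with a two-finger parallel gripper is mounted at the origin on the work surface. World frame = base frame: x ahead of the robot, y to its left, z up, the work surface at z = 0. Lengths are in m, angles in degrees, forces in N, time in s.
With the tool pointing down it reaches from about 0.3 to 0.85 m from the base axis. Payload 4.2 kg.
Tool frame: the origin (TCP) lies midway between the tips of the shut fingers; the grasp point (between the pads) lies 19 mm behind it; z points along the fingers, y is the direction in which the jaws open and shut (so a half turn about z gives the same grasp; the last joint's range is limited). The gripper opens to 91 mm and grips with 3 to 60 N. Pads are 32 mm wide; open, the fingers measure 118 mm over their backs; the gripper's body (76 mm by 178 mm) begins 60 mm behind the grasp point.
Start: joints at [72.307, 18.312, 89.639, -0, 72.044, -1.146], TCP at [0.164, 0.551, 0.214] pointing down, gripper open.
Joint ranges: [-177.97, 177.97], [-48.28, 115.42], [12.27, 149.76], [-77.06, 257.06], [2.81, 150.46], [-146.56, 146.56]. Speed limits (degrees/s): [147.25, 147.25, 180, 180, 180, 180].

INTERFACE

Orientations are given as [roll, pitch, yaw] about the fixed x, y, z axes, in that order (R = Rz(yaw) Ry(pitch) Rx(roll)).
In Python, from rig import * gives the robot as it stands. The module is installed in compiled form; this text tells all that it offers.
- The arm moves only by the tool play_rows, never from a script. Its argument "commands" is a list of rows, each an object of numbers: "wx", "wy", "wz": the turn, a rotation vector about the tool's x, y, z in rad; "dx", "dy", "dz": the shift along the tool's x, y, z in cm; "jaw": the finger opening in cm, from 0 to 9.12. In form: [{"wx": .., "wy": .., "wz": .., "dx": .., "dy": .., "dz": .., "jaw": ..}, ...]. A call has 1 to 10 rows; each row shifts and turns the commanded pose from where the row before left it, along the tool's axes as they then stand; what a row does not reach is not made up. A row lasts 1/12 s, in which the tool goes at most 41.7 mm and 7.16 degrees, less where a joint would pass 70% of its speed; a pose out of reach is approached as far as the arm can. A call is refused whole if a number of a shift passes 4.17 or a number of a turn 0.125, either way. A call with a gripper value outside its range is refused whole. The fingers move at their own pace and stop on an object; the grip force is fixed at half the most. Time passes only in rows, so rows that do not move let the fingers close. It gives the time, the measured TCP pose, the force and the opening at its end, in the units of the state.
- get_obs(): the state, without advancing time (a new reading comes with each control period).
- get_image(name): name is "scene" or "top" or "wrist"; returns a dict with "frame" (400x640x3 uint8, red, green, blue), "fx", "fy", "cx", "cy" (pixels), "R" (3x3) and "t" (3): a world point X has camera coordinates R X + t; the wrist camera has in their place "tool_from_camera" (4x4, takes a point from camera to tool coordinates, whose origin is the TCP and whose axes are the flange's). Camera axes: x right, y down, z forward; pixel columns grow to the right and rows downward; lengths in m; the calibration is good to about 2 mm. A picture is of the moment at which its call begins: read the wrist's pose just before it. There is no depth.
- job_done(): hands the job in, once; it reports no verdict.
The state is a dict: "t": time; "joint_positions": joint angles; "joint_velocities": joint speeds; "joint_efforts": joint torques, N m; "eef_pos": TCP position; "orientation": TCP orientation; "ft_force": force on the tool from outside, world axes, zero at the start; "wrist_torque": the same for the moment, N m; "finger_gap": opening from 0.0 (shut) to 1.0 (fully open).
Only numpy, scipy, OpenCV 4.12 (cv2) and the standard library are available. Lean on these libraries where they do the work, as an engineer would, in place of code of your own. Each camera call takes 0.05 s, during which the arm holds its last target. There are 200 camera calls.

TASK

Take the two steel tray lids out of the slanted draining rests and stand each one on its long edge in the white drying rack: the longer lid in the long slot, the shorter lid in the short slot, each right down on the slot floor. Lower them in gently rather than dropping them, let go, and leave the bottles, spray can, jar and instrument tray where they stand.

Things in the scene. Friction and masses are not known exactly. Their poses are not given: they have to be found in the camera images.
- lid_long: the longer steel tray lid: flat plate 8 mm thick, 180 mm long, 120 mm high, 0.21 to 0.35 kg, faces alike. Origin at its centre; x across the thickness, y along the length, z along the height. Starts leaning 35 deg in a rest, z up the slope to the free upper edge, x out of its upper face; its top 52 mm are clear of the struts
- lid_short: the shorter steel tray lid: flat plate 8 mm thick, 120 mm long, 110 mm high, 0.14 to 0.24 kg, faces alike. Origin at its centre; x across the thickness, y along the length, z along the height. Starts leaning 35 deg in a rest, z up the slope to the free upper edge, x out of its upper face; its top 42 mm are clear of the struts
- rack: white drying rack, fixed, base 170 x 230 x 10 mm, origin at the centre of its underside, z up. Two slots 15 mm wide run along its y: the long one at x -50 mm, the short one at x +50 mm; both lean back 10 deg, tops towards -x. Measured up the slot from its floor, guides near both ends are straight to 40 mm, then flare to 30 mm apart at 54 mm; end stops reach 32 mm
- long_slot (a point): middle of the floor of the long slot, 18 mm above the table; 200 mm clear between its end stops, for the longer lid; axes as the rack (x across the slot, y along it, z vertical, so the slot itself leans 10 deg from z towards -x)
- short_slot (a point): middle of the floor of the short slot, 18 mm above the table; 140 mm clear between its end stops, for the shorter lid; axes as for the long slot
- rest_a: grey draining rest, fixed, base 120 x 124 mm, origin at the centre of its underside. Holds one lid (either) in an 11 mm slot leaning 35 deg: top towards its -x (the robot's left), slot floor at x +35, z 20 mm. Two struts under the lid (20 mm wide, at y +-42 mm) reach 68 mm up the lid, two lips over its other face 30 mm up: draw the lid out along its own slope
- rest_b: grey draining rest, fixed, base 120 x 124 mm, origin at the centre of its underside. Holds one lid (either) in an 11 mm slot leaning 35 deg: top towards its -x (the robot's left), slot floor at x +35, z 20 mm. Two struts under the lid (20 mm wide, at y +-42 mm) reach 68 mm up the lid, two lips over its other face 30 mm up: draw the lid out along its own slope
- jug: white plastic jug with a cap, 92 mm diameter, 210 mm tall; loose, origin at the centre of its underside; not to be disturbed
- spray_can: aluminium spray can with a blue band, 54 mm diameter, 190 mm tall; loose, origin at the centre of its underside; not to be disturbed
- cream_jar: squat white jar, 76 mm diameter, 65 mm tall; loose, origin at the centre of its underside; not to be disturbed
- vial_amber: small amber glass vial, 34 mm diameter, 62 mm tall; loose, origin at the centre of its underside; not to be disturbed
- vial_clear: small clear glass vial, 34 mm diameter, 55 mm tall; loose, origin at the centre of its underside; not to be disturbed
- tray: open steel instrument tray, 150 x 220 x 42 mm, with instruments in it; loose, origin at the centre of its underside; not to be disturbed
There are look-alikes about, which are no part of the job. Leave any black or pink look-alike of the lid_long alone.

How it is judged:
By the outcome, as a careful person would: the job done as asked, in the order asked, and still so for the second after the job is handed in, with the robot touching nothing.
It also fails if it takes over 67 s, if anything falls off the work surface, if the arm or the gripper's body presses on something with over 40 N, if the wrist force passes 120 N, or if a joint passes its speed limit or range.

## Working session

There is one attempt and no reset: what is moved stays moved. The work goes in short steps, Python scripts to look and compute and a tool call to move; the robot and the scene stay as the last step left them, time stands still between calls to the robot, and variables do not carry over. Pictures are saved under pics/ and viewed, about 8 in all and at most 12, crops included, and the job is handed in when it is done.

Besides the shell and the picture viewer there is one more tool, called after ">>>" as name(argument=value, ...) on one line, values as JSON. play_rows: Moves the arm, as the interface text tells. Its arguments: {"type":"object","properties":{"commands":{"type":"array","items":{"type":"object","properties":{"wx":{"type":"number"},"wy":{"type":"number"},"wz":{"type":"number"},"dx":{"type":"number"},"dy":{"type":"number"},"dz":{"type":"number"},"jaw":{"type":"number"}}}}},"required":["commands"]}

```bash
mkdir -p pics; ls; python3 - <<'E'
from rig import *
import cv2
print(get_obs())
for n in ["scene","top"]:
    d=get_image(n); cv2.imwrite(f"pics/{n}0.png",d["frame"][:,:,::-1]); print(n,d["fx"],d["fy"],d["cx"],d["cy"],d["R"],d["t"])
E
```

```text
pics
{'t': 0.0, 'joint_positions': array([ 7.23068760e+01,  1.83503200e+01,  8.97068062e+01, -1.32768074e-03,
        7.20421390e+01, -1.14682787e+00]), 'joint_velocities': array([-0.09382629, -0.02941019, -0.08721059,  0.02906591,  0.04206333,
       -0.15261993]), 'joint_efforts': array([-2.05276454e-03, -4.12457263e+01, -2.31967860e+01,  7.24634947e-02,
        4.57800063e-02, -1.53965684e-04]), 'eef_pos': array([0.16361688, 0.55070667, 0.2131308 ]), 'orientation': array([-1.79900729e+02, -7.24713938e-04,  1.63454114e+02]), 'ft_force': array([ 0.96209868,  0.05085849, -0.51786931]), 'wrist_torque': array([-0.03028907, -0.00487629, -0.01935131]), 'finger_gap': 1.003260683484093}
scene 414.25659626901216 414.25659626901216 318.0329177864166 194.27515140934113 [[ 0.29697448  0.95485491 -0.00763324]
 [ 0.71833374 -0.22866529 -0.65704553]
 [-0.62912861  0.18964254 -0.75381225]] [-0.10472092 -0.36841304  1.41072072]
top 468.0107193177126 468.0107193177126 326.236563000071 194.55948469433886 [[-0.02692818 -0.99960373 -0.00820127]
 [-0.99355243  0.02766722 -0.10994588]
 [ 0.11012922  0.00518775 -0.99390374]] [-0.0426542   0.55722702  1.57353795]
```

View pics/scene0.png

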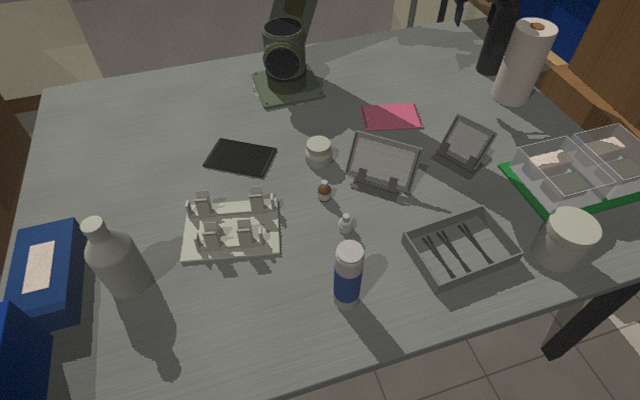

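View pics/top0.png

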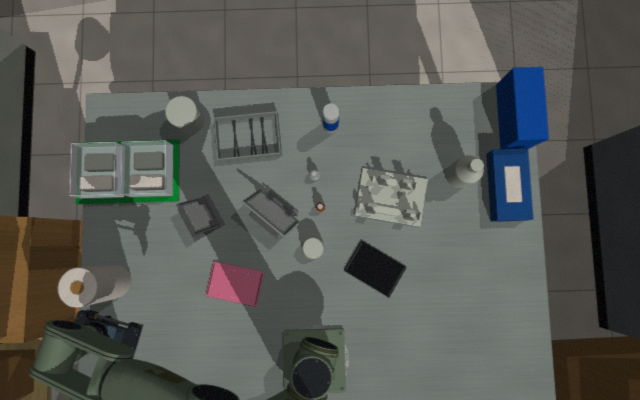

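The top view shows two grey lids in rests at (271,210), the long one, and (200,216), the short one. The look-alikes are a black plate at (375,268) and a pink plate at (235,283). The rack is at (391,195). I'll check the choice in an enlarged crop.

```bash
python3 - <<'E'
import cv2,numpy as np
t=cv2.imread("pics/top0.png"); s=cv2.imread("pics/scene0.png")
def c(im,x,y,w,h,k): return cv2.resize(im[y:y+h,x:x+w],None,fx=k,fy=k,interpolation=cv2.INTER_CUBIC)
a=c(t,170,150,160,100,5); cv2.imwrite("pics/c1.png",cv2.convertScaleAbs(a,alpha=1.6))
A=c(s,340,110,160,100,5); cv2.imwrite("pics/c2.png",cv2.convertScaleAbs(A,alpha=1.6))
b=c(t,345,155,100,80,6)
B=c(s,170,180,120,90,6)
cv2.imwrite("pics/c3.png",cv2.convertScaleAbs(np.hstack([cv2.resize(b,(400,320)),cv2.resize(B,(400,320))]),alpha=1.3))
E
```

```text
(no output)
```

View pics/c1.png

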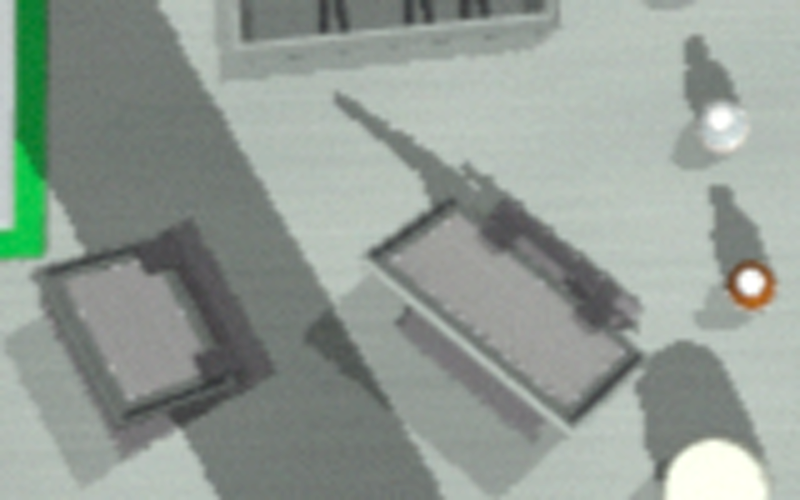

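View pics/c2.png

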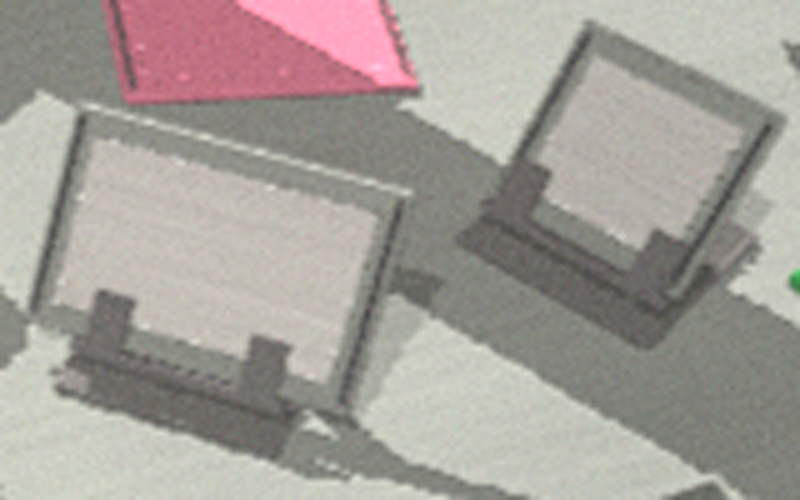

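View pics/c3.png

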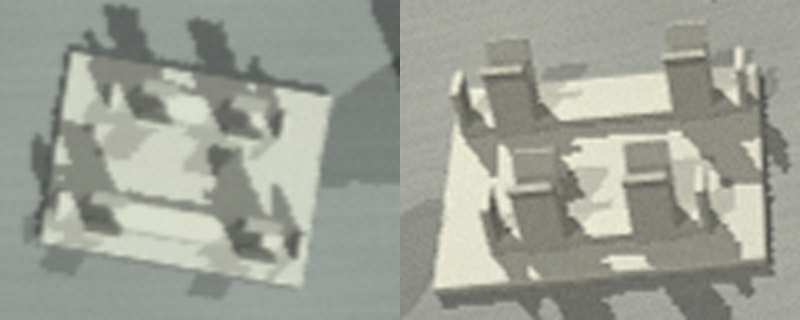

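The crops confirm it. The long steel lid in its rest has top corners at (368,257) and (572,432) in crop c1, and the short one is at (130,330). The long slot, with its guides further apart, is on the robot side of the rack. Next I'll triangulate the corners.

```bash
cat > geo.py <<'E'
import numpy as np
from scipy.spatial.transform import Rotation as Ro
CAL={"scene":(414.25659626901216,318.0329177864166,194.27515140934113,np.array([[0.29697448,0.95485491,-0.00763324],[0.71833374,-0.22866529,-0.65704553],[-0.62912861,0.18964254,-0.75381225]]),np.array([-0.10472092,-0.36841304,1.41072072])),
"top":(468.0107193177126,326.236563000071,194.55948469433886,np.array([[-0.02692818,-0.99960373,-0.00820127],[-0.99355243,0.02766722,-0.10994588],[0.11012922,0.00518775,-0.99390374]]),np.array([-0.0426542,0.55722702,1.57353795]))}
def ray(c,p):
    f,cx,cy,R,t=CAL[c]; d=R.T@np.array([(p[0]-cx)/f,(p[1]-cy)/f,1]); return -R.T@t,d/np.linalg.norm(d)
def plane(c,p,z):
    o,d=ray(c,p); return o+d*(z-o[2])/d[2]
def tri(*cp):
    A=np.zeros((3,3));b=np.zeros(3);rs=[ray(c,p) for c,p in cp]
    for o,d in rs: M=np.eye(3)-np.outer(d,d);A+=M;b+=M@o
    X=np.linalg.solve(A,b); return X,max(np.linalg.norm((np.eye(3)-np.outer(d,d))@(X-o)) for o,d in rs)
def crop(p,x,y,k): return ((p[0]+.5)/k-.5+x,(p[1]+.5)/k-.5+y)
E
python3 - <<'E'
from geo import *
np.set_printoptions(precision=4,suppress=True)
T=lambda p:("top",crop(p,170,150,5)); S=lambda p:("scene",crop(p,340,110,5))
L=[tri(T(a),S(b)) for a,b in [((368,257),(410,192)),((572,432),(82,105)),((640,358),(35,310)),((452,203),(345,410))]]
Sh=[tri(T(a),S(b)) for a,b in [((38,272),(785,120)),((122,425),(590,22)),((240,385),(485,210))]]
for n,Q in (("long",L),("short",Sh)):
    for X,e in Q: print(n,X,round(e,4))
    e=Q[1][0]-Q[0][0]; h=Q[2][0]-Q[1][0]; print(np.linalg.norm(e),np.degrees(np.arctan2(e[1],e[0])),np.linalg.norm(h),np.degrees(np.arccos(-h[2]/np.linalg.norm(h))),np.degrees(np.arctan2(h[1],h[0])))
rt=[plane("top",crop(p,345,155,4),.01) for p in [(70,48),(330,95),(303,288),(40,243)]]
# scene crop: 120x90 resized to 400x320
rs=[plane("scene",(170+p[0]*.3,180+p[1]*90/320),.01) for p in [(438,290),(768,268),(762,70),(462,80)]]
for Q in (rt,rs):
    Q=np.array(Q);print(Q,Q.mean(0),np.linalg.norm(Q-np.roll(Q,-1,0),axis=1),[np.degrees(np.arctan2(*(d[1::-1]))) for d in Q-np.roll(Q,-1,0)])
for n,p,z in [("jug",(471,165),.21),("can",(331,111),.19),("jar",(312,248),.065),("amb",(320,207),.062),("clr",(314,175),.055),("tray",(247,133),.042)]: print(n,plane("top",p,z))
E
```

```text
long [0.5328 0.2115 0.1221] 0.0013
long [0.4167 0.0825 0.1176] 0.0017
long [0.4677 0.0432 0.0275] 0.0009
long [0.5788 0.1716 0.0227] 0.0014
0.17368616056885228 -131.97382040928616 0.11075013892753774 35.542786020760445 -37.582442104985645
short [0.5305 0.4295 0.1094] 0.0015
short [0.4293 0.3735 0.1111] 0.0013
short [0.4572 0.3196 0.0121] 0.0
0.1156579663886621 -151.062357064976 0.11610586264574685 31.53190454820029 -62.6149775501381
[[ 0.6528 -0.1857  0.01  ]
 [ 0.605  -0.4102  0.01  ]
 [ 0.4382 -0.3785  0.01  ]
 [ 0.4831 -0.1538  0.01  ]] [ 0.5448 -0.2821  0.01  ] [0.2295 0.1698 0.2291 0.1726] [np.float64(77.98229824313714), np.float64(-10.743163697013006), np.float64(-101.30910896306361), np.float64(169.35128088066466)]
[[ 0.6892 -0.1442  0.01  ]
 [ 0.7418  0.0771  0.01  ]
 [ 0.5869  0.1433  0.01  ]
 [ 0.5261 -0.0791  0.01  ]] [ 0.636  -0.0007  0.01  ] [0.2275 0.1685 0.2306 0.1756] [np.float64(-103.38657723906357), np.float64(-23.15819870309867), np.float64(74.69214641406631), np.float64(158.23020889762796)]
jug [ 0.6145 -0.5034  0.21  ]
can [ 0.8022 -0.0808  0.19  ]
jar [ 0.3753 -0.0061  0.065 ]
amb [ 0.511 -0.036  0.062]
clr [ 0.621  -0.0183  0.055 ]
tray [0.7763 0.2102 0.042 ]
```

```bash
cat >> geo.py <<'E'
def lidR(yaw,lean):   # columns lid x,y,z
    return (Ro.from_euler("z",yaw,degrees=True)*Ro.from_euler("y",-lean,degrees=True)).as_matrix()
def toolR(yaw,lean):
    M=lidR(yaw,lean); return np.c_[M[:,1],M[:,0],-M[:,2]]
def pose(o): return np.array(o["eef_pos"]),Ro.from_euler("xyz",o["orientation"],degrees=True).as_matrix()
def go(o,p,R):
    p0,R0=pose(o); w=Ro.from_matrix(R0.T@R).as_rotvec(); d0=R0.T@(p-p0)*100; d1=R.T@(p-p0)*100
    print("rotvec",w.round(3),"rows",np.ceil(np.linalg.norm(w)/.12),"| shift cm in old tool axes",d0.round(2),"in new",d1.round(2))
def wrist(p,R,j23=105,d=.25):
    c=p-R[:,2]*d; j1=np.degrees(np.arctan2(c[1],c[0]))
    M=(Ro.from_euler("ZY",[j1,j23],degrees=True).inv()*Ro.from_matrix(R)).as_euler("ZYZ",degrees=True)
    return j1,M-[0,0,90],"alt",(M+[180,0,90])*[1,-1,1]
E
python3 - <<'E'
from geo import *; from rig import *
np.set_printoptions(precision=4,suppress=True)
rs=[plane("scene",(170+(p[0]-400)*.3,180+p[1]*90/320),.01) for p in [(438,290),(768,268),(762,70),(462,80)]]
Q=np.array(rs);print(Q,Q.mean(0),np.linalg.norm(Q-np.roll(Q,-1,0),axis=1),[np.degrees(np.arctan2(*(d[1::-1]))) for d in Q-np.roll(Q,-1,0)])
o=get_obs(); R=toolR(-41.5,35); z=-R[:,2]
E=np.array([.4773,.1448,.119]); p=E+.07*z
print(p,wrist(*pose(o)),wrist(p,R)); go(o,p,R)
for y,l,q in [(-61,35,[.48,.40,.11]),(-11,10,[.5,-.27,.1])]: print(wrist(np.array(q),toolR(y,l)))
E
```

```text
[[ 0.6066 -0.4052  0.01  ]
 [ 0.6587 -0.1858  0.01  ]
 [ 0.4937 -0.1499  0.01  ]
 [ 0.433  -0.3718  0.01  ]] [ 0.548  -0.2782  0.01  ] [0.2255 0.1689 0.2301 0.1769] [np.float64(-103.33913007999443), np.float64(-12.291430929937272), np.float64(74.70361204453579), np.float64(169.11868923336303)]
[0.4472 0.1714 0.1763] (np.float64(73.45316325784641), array([-0.0002, 75.0888,  0.    ]), 'alt', array([179.9998, -75.0888, 180.    ])) (np.float64(38.09549694425621), array([ -36.4271,   71.8161, -269.6648]), 'alt', array([143.5729, -71.8161, -89.6648]))
rotvec [-0.39  -0.608  1.935] rows 18.0 | shift cm in old tool axes [-37.99 -28.28   3.73] in new [-9.62 35.87 29.62]
(np.float64(52.00123758567617), array([ -31.8691,   90.2565, -242.7654]), 'alt', array([148.1309, -90.2565, -62.7654]))
(np.float64(-29.778244246939945), array([  3.5201,  65.5631, -19.9703]), 'alt', array([183.5201, -65.5631, 160.0297]))
```

>>> play_rows(commands=[{"dx":-3.1,"dy":-2.3,"jaw":9.12},{"dx":-3.1,"dy":-2.3},{"dx":-3.1,"dy":-2.3},{"dx":-3.1,"dy":-2.3},{"dx":-3.1,"dy":-2.3},{"dx":-3.1,"dy":-2.3},{"dx":-3.1,"dy":-2.3},{"dx":-3.1,"dy":-2.3},{"dx":-3.1,"dy":-2.3},{"dx":-3.1,"dy":-2.3}])

```text
invalid input at $.commands[0]: expected keys wx, wy, wz, dx, dy, dz, jaw
```

>>> play_rows(commands=[{"dx":-3.1,"dy":-2.3},{"dx":-3.1,"dy":-2.3},{"wx":-0.0217,"wy":-0.0338,"wz":0.1075},{"wx":-0.0217,"wy":-0.0338,"wz":0.1075},{"wx":-0.0217,"wy":-0.0338,"wz":0.1075},{"wx":-0.0217,"wy":-0.0338,"wz":0.1075},{"wx":-0.0217,"wy":-0.0338,"wz":0.1075},{"wx":-0.0217,"wy":-0.0338,"wz":0.1075},{"wx":-0.0217,"wy":-0.0338,"wz":0.1075},{"wx":-0.0217,"wy":-0.0338,"wz":0.1075}])

```text
invalid input at $.commands[0]: expected keys wx, wy, wz, dx, dy, dz, jaw
```

>>> play_rows(commands=[{"wx":-0.0217,"wy":-0.0338,"wz":0.1075},{"wx":-0.0217,"wy":-0.0338,"wz":0.1075},{"wx":-0.0217,"wy":-0.0338,"wz":0.1075},{"wx":-0.0217,"wy":-0.0338,"wz":0.1075},{"wx":-0.0217,"wy":-0.0338,"wz":0.1075},{"wx":-0.0217,"wy":-0.0338,"wz":0.1075},{"wx":-0.0217,"wy":-0.0338,"wz":0.1075},{"wx":-0.0217,"wy":-0.0338,"wz":0.1075},{"wx":-0.0217,"wy":-0.0338,"wz":0.1075},{"wx":-0.0217,"wy":-0.0338,"wz":0.1075}])

```text
invalid input at $.commands[0]: expected keys wx, wy, wz, dx, dy, dz, jaw
```

>>> play_rows(commands=[{},{}])

```text
invalid input at $.commands[0]: expected keys wx, wy, wz, dx, dy, dz, jaw
```

All the keys are required in every row.

>>> play_rows(commands=[{"wx":0,"wy":0,"wz":0,"dx":-3.2,"dy":-2.35,"dz":0,"jaw":9.12},{"wx":0,"wy":0,"wz":0,"dx":-3.2,"dy":-2.35,"dz":0,"jaw":9.12},{"wx":0,"wy":0,"wz":0,"dx":-3.2,"dy":-2.35,"dz":0,"jaw":9.12},{"wx":0,"wy":0,"wz":0,"dx":-3.2,"dy":-2.35,"dz":0,"jaw":9.12},{"wx":0,"wy":0,"wz":0,"dx":-3.2,"dy":-2.35,"dz":0,"jaw":9.12},{"wx":0,"wy":0,"wz":0,"dx":-3.2,"dy":-2.35,"dz":0,"jaw":9.12},{"wx":0,"wy":0,"wz":0,"dx":-3.2,"dy":-2.35,"dz":0,"jaw":9.12},{"wx":0,"wy":0,"wz":0,"dx":-3.2,"dy":-2.35,"dz":0,"jaw":9.12},{"wx":0,"wy":0,"wz":0,"dx":-3.2,"dy":-2.35,"dz":0,"jaw":9.12},{"wx":0,"wy":0,"wz":0,"dx":-3.2,"dy":-2.35,"dz":0,"jaw":9.12}])

```text
t: 0.93
eef_pos: [0.4041, 0.233, 0.2138]
orientation: [-180.0, -0.0, 163.5]
ft_force: [0.1, 0.8, 0.8]
finger_gap: 0.998
```

>>> play_rows(commands=[{"wx":-0.0217,"wy":-0.0338,"wz":0.1075,"dx":0,"dy":0,"dz":0,"jaw":9.12},{"wx":-0.0217,"wy":-0.0338,"wz":0.1075,"dx":0,"dy":0,"dz":0,"jaw":9.12},{"wx":-0.0217,"wy":-0.0338,"wz":0.1075,"dx":0,"dy":0,"dz":0,"jaw":9.12},{"wx":-0.0217,"wy":-0.0338,"wz":0.1075,"dx":0,"dy":0,"dz":0,"jaw":9.12},{"wx":-0.0217,"wy":-0.0338,"wz":0.1075,"dx":0,"dy":0,"dz":0,"jaw":9.12},{"wx":-0.0217,"wy":-0.0338,"wz":0.1075,"dx":0,"dy":0,"dz":0,"jaw":9.12},{"wx":-0.0217,"wy":-0.0338,"wz":0.1075,"dx":0,"dy":0,"dz":0,"jaw":9.12},{"wx":-0.0217,"wy":-0.0338,"wz":0.1075,"dx":0,"dy":0,"dz":0,"jaw":9.12},{"wx":-0.0217,"wy":-0.0338,"wz":0.1075,"dx":0,"dy":0,"dz":0,"jaw":9.12}])

```text
t: 1.68
eef_pos: [0.4032, 0.2343, 0.2138]
orientation: [162.4, 9.6, 105.6]
ft_force: [0.6, -0.6, -0.7]
finger_gap: 1.0
```

>>> play_rows(commands=[{"wx":-0.0217,"wy":-0.0338,"wz":0.1075,"dx":0,"dy":0,"dz":0,"jaw":9.12},{"wx":-0.0217,"wy":-0.0338,"wz":0.1075,"dx":0,"dy":0,"dz":0,"jaw":9.12},{"wx":-0.0217,"wy":-0.0338,"wz":0.1075,"dx":0,"dy":0,"dz":0,"jaw":9.12},{"wx":-0.0217,"wy":-0.0338,"wz":0.1075,"dx":0,"dy":0,"dz":0,"jaw":9.12},{"wx":-0.0217,"wy":-0.0338,"wz":0.1075,"dx":0,"dy":0,"dz":0,"jaw":9.12},{"wx":-0.0217,"wy":-0.0338,"wz":0.1075,"dx":0,"dy":0,"dz":0,"jaw":9.12},{"wx":-0.0217,"wy":-0.0338,"wz":0.1075,"dx":0,"dy":0,"dz":0,"jaw":9.12},{"wx":-0.0217,"wy":-0.0338,"wz":0.1075,"dx":0,"dy":0,"dz":0,"jaw":9.12},{"wx":-0.0217,"wy":-0.0338,"wz":0.1075,"dx":0,"dy":0,"dz":0,"jaw":9.12},{"wx":0,"wy":0,"wz":0,"dx":0,"dy":0,"dz":0,"jaw":9.12}])

```text
t: 2.52
eef_pos: [0.4036, 0.2359, 0.213]
orientation: [145.0, -0.1, 48.5]
ft_force: [0.1, 0.1, -0.3]
finger_gap: 1.002
```

```bash
python3 - <<'E'
from geo import *; from rig import *; import cv2
np.set_printoptions(precision=4,suppress=True)
o=get_obs(); R=toolR(-41.5,35); E=np.array([.4773,.1448,.119]); p=E+.07*-R[:,2]
print(o["joint_positions"],wrist(*pose(o))[:2],o["eef_pos"],o["t"]); go(o,p,R)
d=get_image("wrist"); print(d["fx"],d["cx"],d["cy"],d["tool_from_camera"]); cv2.imwrite("pics/w0.png",d["frame"][:,:,::-1])
E
```

```text
[ 53.002    9.831  111.009  -38.2075  67.5477 112.2682] (np.float64(48.16078373860372), array([ -35.9576,   77.5292, -261.4642])) [0.4036 0.2359 0.213 ] 2.5167
rotvec [-0.    -0.001 -0.001] rows 1.0 | shift cm in old tool axes [-1.94  4.08  7.33] in new [-1.94  4.08  7.33]
356.6531330181854 323.07884126818334 201.78582071147966 [[-0.0003 -0.9709 -0.2393  0.0667]
 [ 1.     -0.0001 -0.0009 -0.0005]
 [ 0.0008 -0.2393  0.9709 -0.1697]
 [ 0.      0.      0.      1.    ]]
```

>>> play_rows(commands=[{"wx":0,"wy":0,"wz":0,"dx":-0.95,"dy":2.05,"dz":1.8,"jaw":9.12},{"wx":0,"wy":0,"wz":0,"dx":-0.95,"dy":2.05,"dz":1.8,"jaw":9.12},{"wx":0,"wy":0,"wz":0,"dx":0,"dy":0,"dz":0,"jaw":9.12},{"wx":0,"wy":0,"wz":0,"dx":0,"dy":0,"dz":0,"jaw":9.12}])

```text
t: 2.9
eef_pos: [0.4314, 0.1831, 0.2079]
orientation: [145.1, -0.1, 48.4]
ft_force: [-0.2, 0.0, 0.9]
finger_gap: 0.999
```

```bash
cat >> geo.py <<'E'
def wcam(o,d):   # register the wrist view as camera "wrist" for ray()/tri()
    p,R=pose(o); T=d["tool_from_camera"]; Rw=R@T[:3,:3]; c=p+R@T[:3,3]
    CAL["wrist"]=(d["fx"],d["cx"],d["cy"],Rw.T,-Rw.T@c)
def proj(c,X):
    f,cx,cy,R,t=CAL[c]; q=R@X+t; return np.array([cx+f*q[0]/q[2],cy+f*q[1]/q[2]])
E
python3 - <<'E'
from geo import *; from rig import *; import cv2,pickle
np.set_printoptions(precision=4,suppress=True)
o=get_obs(); d=get_image("wrist"); wcam(o,d); pickle.dump((o,d),open("w1.pkl","wb"))
cv2.imwrite("pics/w1.png",cv2.convertScaleAbs(d["frame"][:,:,::-1],alpha=1.5)); print(o["eef_pos"],o["t"])
M=lidR(-41.5,35); E=np.array([.4773,.1448,.119])
for s in (-1,1):
  for x in (-1,1): print(proj("wrist",E+M@[x*.004,s*.09,0]))
E
```

```text
[0.4314 0.1831 0.2079] 2.9
[317.2002 300.0558]
[326.5318 300.0494]
[315.8074  78.8954]
[326.6661  78.8733]
```

View pics/w1.png

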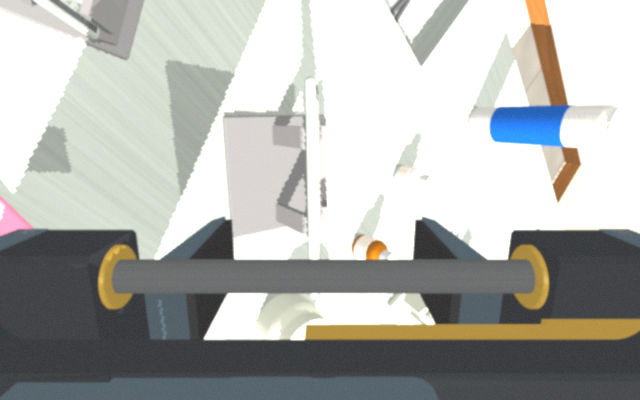

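The wrist view shows the lid's top edge as a bright band from (310,79) to (316,290), centred between the jaws within about 10 px. The rest is below it and the vials and can are to the right. I'll measure the band.

```bash
python3 - <<'E'
from geo import *; import cv2,pickle
np.set_printoptions(precision=4,suppress=True)
o,d=pickle.load(open("w1.pkl","rb")); wcam(o,d)
g=cv2.cvtColor(d["frame"],cv2.COLOR_RGB2GRAY).astype(int)
for r in (74,76,78,80,82,84,90,150): print(r,g[r,296:332:2])
P=[]
for r in range(85,235):
    row=g[r,290:340]; gl=np.diff(row[:30]).argmax(); 
    P.append((290+gl,r))
P=np.array(P); print(P[::10].T)
E
```

```text
74 [162 149 148 148 148 148 147 147 148 149 195 219 219 220 218 219 222 221]
76 [148 151 149 147 147 146 142 137 145 156 211 221 220 218 218 218 220 221]
78 [148 149 151 146 146 139 150 163 164 154 190 219 216 214 219 219 219 222]
80 [150 148 152 149 142 167 198 215 214 186 170 195 162 165 214 220 219 219]
82 [150 148 150 152 143 180 211 222 218 197 171 156 149 165 216 219 220 219]
84 [149 149 150 150 146 179 209 223 221 196 154 152 148 182 221 219 219 219]
90 [145 145 156 152 144 179 208 222 219 197 126 140 147 159 208 219 220 220]
150 [142 143 133 104 107 133 192 216 225 220 202 186 172 172 170 185 216 218]
[[305 298 293 305 305 306 306 306 306 306 306 307 307 307 308]
 [ 85  95 105 115 125 135 145 155 165 175 185 195 205 215 225]]
```

>>> play_rows(commands=[{"wx":0,"wy":0,"wz":-0.015,"dx":0,"dy":-0.85,"dz":1,"jaw":9.12},{"wx":0,"wy":0,"wz":0,"dx":0,"dy":0,"dz":2.5,"jaw":9.12},{"wx":0,"wy":0,"wz":0,"dx":0,"dy":0,"dz":2.5,"jaw":9.12},{"wx":0,"wy":0,"wz":0,"dx":0,"dy":0,"dz":2.0,"jaw":9.12},{"wx":0,"wy":0,"wz":0,"dx":0,"dy":0,"dz":1.6,"jaw":9.12},{"wx":0,"wy":0,"wz":0,"dx":0,"dy":0,"dz":1.6,"jaw":9.12},{"wx":0,"wy":0,"wz":0,"dx":0,"dy":0,"dz":1.6,"jaw":9.12},{"wx":0,"wy":0,"wz":0,"dx":0,"dy":0,"dz":1.4,"jaw":9.12},{"wx":0,"wy":0,"wz":0,"dx":0,"dy":0,"dz":1.0,"jaw":9.12},{"wx":0,"wy":0,"wz":0,"dx":0,"dy":0,"dz":0,"jaw":9.12}])

```text
t: 3.78
eef_pos: [0.4916, 0.1315, 0.0772]
orientation: [145.1, 0.5, 49.2]
ft_force: [0.0, -0.1, -0.3]
finger_gap: 1.002
```

```bash
python3 - <<'E'
from geo import *; from rig import *; import cv2,pickle
o=get_obs(); d=get_image("wrist"); pickle.dump((o,d),open("w2.pkl","wb"))
cv2.imwrite("pics/w2.png",cv2.convertScaleAbs(d["frame"][:,:,::-1],alpha=1.5)); print(o["eef_pos"],o["orientation"],o["ft_force"])
E
```

```text
[0.49156866 0.1314568  0.07721756] [145.0702719    0.51581739  49.21536151] [ 0.02738791 -0.08023867 -0.2622245 ]
```

View pics/w2.png

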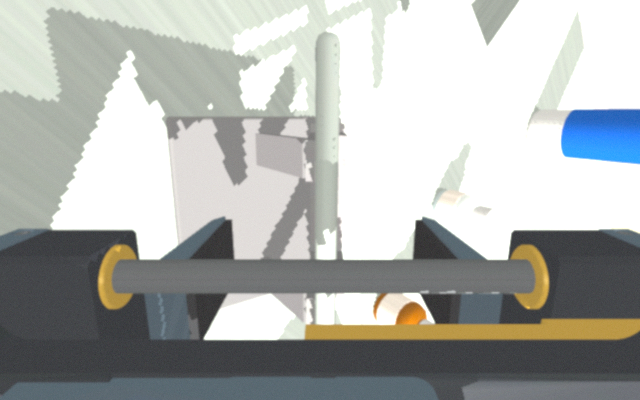

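The band at column 326 is centred between the jaws, so I'll close and draw the lid out along its slope.

>>> play_rows(commands=[{"wx":0,"wy":0,"wz":0,"dx":0,"dy":0.15,"dz":0,"jaw":0},{"wx":0,"wy":0,"wz":0,"dx":0,"dy":0,"dz":0,"jaw":0},{"wx":0,"wy":0,"wz":0,"dx":0,"dy":0,"dz":0,"jaw":0},{"wx":0,"wy":0,"wz":0,"dx":0,"dy":0,"dz":0,"jaw":0},{"wx":0,"wy":0,"wz":0,"dx":0,"dy":0,"dz":0,"jaw":0},{"wx":0,"wy":0,"wz":0,"dx":0,"dy":0,"dz":0,"jaw":0},{"wx":0,"wy":0,"wz":0,"dx":0,"dy":0,"dz":0,"jaw":0},{"wx":0,"wy":0,"wz":0,"dx":0,"dy":0,"dz":0,"jaw":0},{"wx":0,"wy":0,"wz":0,"dx":0,"dy":0,"dz":0,"jaw":0},{"wx":0,"wy":0,"wz":0,"dx":0,"dy":0,"dz":0,"jaw":0}])

```text
t: 4.67
eef_pos: [0.4927, 0.1309, 0.0793]
orientation: [145.0, 0.4, 49.2]
ft_force: [0.2, -0.2, 0.0]
finger_gap: 0.301
```

>>> play_rows(commands=[{"wx":0,"wy":0,"wz":0,"dx":0,"dy":0,"dz":0,"jaw":0},{"wx":0,"wy":0,"wz":0,"dx":0,"dy":0,"dz":0,"jaw":0},{"wx":0,"wy":0,"wz":0,"dx":0,"dy":0,"dz":0,"jaw":0},{"wx":0,"wy":0,"wz":0,"dx":0,"dy":0,"dz":0,"jaw":0},{"wx":0,"wy":0,"wz":0,"dx":0,"dy":0,"dz":-0.5,"jaw":0},{"wx":0,"wy":0,"wz":0,"dx":0,"dy":0,"dz":0,"jaw":0}])

```text
t: 5.17
eef_pos: [0.4904, 0.1331, 0.0837]
orientation: [145.0, 0.4, 49.2]
ft_force: [0.9, -0.2, -2.8]
finger_gap: 0.087
```

>>> play_rows(commands=[{"wx":0,"wy":0,"wz":0,"dx":0,"dy":0,"dz":-1,"jaw":0},{"wx":0,"wy":0,"wz":0,"dx":0,"dy":0,"dz":-1.5,"jaw":0},{"wx":0,"wy":0,"wz":0,"dx":0,"dy":0,"dz":-1.5,"jaw":0},{"wx":0,"wy":0,"wz":0,"dx":0,"dy":0,"dz":-1.5,"jaw":0},{"wx":0,"wy":0,"wz":0,"dx":0,"dy":0,"dz":-2,"jaw":0},{"wx":0,"wy":0,"wz":0,"dx":0,"dy":0,"dz":-2,"jaw":0},{"wx":0,"wy":0,"wz":0,"dx":0,"dy":0,"dz":-2,"jaw":0},{"wx":0,"wy":0,"wz":0,"dx":0,"dy":0,"dz":-1.5,"jaw":0},{"wx":0,"wy":0,"wz":0,"dx":0,"dy":0,"dz":-1,"jaw":0},{"wx":0,"wy":0,"wz":0,"dx":0,"dy":0,"dz":0,"jaw":0}])

```text
t: 6.0
eef_pos: [0.4302, 0.1872, 0.2]
orientation: [145.0, 0.2, 49.3]
ft_force: [0.4, 0.7, -2.5]
finger_gap: 0.086
```

```bash
python3 - <<'E'
from geo import *; from rig import *; import cv2,pickle
np.set_printoptions(precision=4,suppress=True)
o=get_obs(); d=get_image("top"); s=get_image("scene")
cv2.imwrite("pics/t3.png",d["frame"][:,:,::-1]); cv2.imwrite("pics/s3.png",s["frame"][:,:,::-1]); print(o["eef_pos"],o["orientation"],o["ft_force"],o["finger_gap"],o["joint_positions"])
A=np.array([[ 0.6528,-0.1857],[0.605,-0.4102],[0.4382,-0.3785],[0.4831,-0.1538]]); B=np.array([[.6587,-.1858],[.6066,-.4052],[.433,-.3718],[.4937,-.1499]])
C=(A.mean(0)+B.mean(0))/2; print("rack centre",C)
Rk=toolR(-11.5,10); u=-Rk[:,2]
X=lidR(-11.5,0)@[-.05,0,0]+np.array([*C,.018]); print("slot floor",X)
p=X+u*(.07+.15)   # TCP 7 cm above lid bottom, 15 cm clear
print(p); print(wrist(p,Rk,d=.33)); go(o,p,Rk)
for l in ("w1","w2"):
    o2,d2=pickle.load(open(l+".pkl","rb"))
E
```

```text
[0.4302 0.1872 0.2   ] [145.0317   0.1541  49.2751] [ 0.3889  0.7331 -2.54  ] 0.08556268105442245 [ 46.158    8.6376 114.7212 -40.5702  61.6537 108.3206]
rack centre [ 0.5464 -0.2801]
slot floor [ 0.4974 -0.2701  0.018 ]
[ 0.46   -0.2625  0.2347]
(np.float64(-31.875296297953543), array([  3.8047,  65.6617, -21.6606]), 'alt', array([183.8047, -65.6617, 158.3394]))
rotvec [ 0.426  0.199 -0.474] rows 6.0 | shift cm in old tool axes [-32.15  27.83  15.34] in new [-43.48  12.3   -1.35]
```

>>> play_rows(commands=[{"wx":0.071,"wy":0.033,"wz":-0.079,"dx":0,"dy":0,"dz":-0.6,"jaw":0},{"wx":0.071,"wy":0.033,"wz":-0.079,"dx":0,"dy":0,"dz":-0.6,"jaw":0},{"wx":0.071,"wy":0.033,"wz":-0.079,"dx":0,"dy":0,"dz":-0.6,"jaw":0},{"wx":0.071,"wy":0.033,"wz":-0.079,"dx":0,"dy":0,"dz":-0.6,"jaw":0},{"wx":0.071,"wy":0.033,"wz":-0.079,"dx":0,"dy":0,"dz":-0.6,"jaw":0},{"wx":0.071,"wy":0.033,"wz":-0.079,"dx":0,"dy":0,"dz":-0.6,"jaw":0},{"wx":0,"wy":0,"wz":0,"dx":-2,"dy":0.6,"dz":0,"jaw":0},{"wx":0,"wy":0,"wz":0,"dx":-3,"dy":0.9,"dz":0,"jaw":0},{"wx":0,"wy":0,"wz":0,"dx":-3.6,"dy":1,"dz":0,"jaw":0},{"wx":0,"wy":0,"wz":0,"dx":-3.6,"dy":1,"dz":0,"jaw":0}])

```text
t: 6.93
eef_pos: [0.4234, 0.0649, 0.2353]
orientation: [169.3, 0.8, 77.1]
ft_force: [0.1, -0.5, -1.7]
finger_gap: 0.087
```

>>> play_rows(commands=[{"wx":0,"wy":0,"wz":0,"dx":-3.6,"dy":1,"dz":0,"jaw":0},{"wx":0,"wy":0,"wz":0,"dx":-3.6,"dy":1,"dz":0,"jaw":0},{"wx":0,"wy":0,"wz":0,"dx":-3.6,"dy":1,"dz":0,"jaw":0},{"wx":0,"wy":0,"wz":0,"dx":-3.6,"dy":1,"dz":0,"jaw":0},{"wx":0,"wy":0,"wz":0,"dx":-3.6,"dy":1,"dz":0,"jaw":0},{"wx":0,"wy":0,"wz":0,"dx":-3.6,"dy":1,"dz":0,"jaw":0},{"wx":0,"wy":0,"wz":0,"dx":-3,"dy":0.8,"dz":0,"jaw":0},{"wx":0,"wy":0,"wz":0,"dx":-2,"dy":0.5,"dz":0,"jaw":0},{"wx":0,"wy":0,"wz":0,"dx":0,"dy":0,"dz":0,"jaw":0},{"wx":0,"wy":0,"wz":0,"dx":0,"dy":0,"dz":0,"jaw":0}])

```text
t: 7.77
eef_pos: [0.4332, -0.2092, 0.2518]
orientation: [169.3, 0.6, 76.8]
ft_force: [-0.1, 0.6, -2.5]
finger_gap: 0.087
```

```bash
python3 - <<'E'
from geo import *; from rig import *; import cv2,pickle
np.set_printoptions(precision=4,suppress=True)
o=get_obs(); R=toolR(-11.5,10); p=np.array([.46,-.2625,.2347])
print(o["eef_pos"],o["orientation"],o["joint_positions"]); go(o,p,R)
E
```

```text
[ 0.4332 -0.2092  0.2518] [169.3373   0.608   76.8311] [-28.7374   2.8682 104.6661   2.5703  62.0511 -16.6231]
rotvec [ 0.011  0.016 -0.027] rows 1.0 | shift cm in old tool axes [-4.56  3.43  2.44] in new [-4.68  3.34  2.33]
```

>>> play_rows(commands=[{"wx":0.01,"wy":0.015,"wz":-0.026,"dx":-1.5,"dy":1.1,"dz":0.2,"jaw":0},{"wx":0,"wy":0,"wz":0,"dx":-1.5,"dy":1.1,"dz":0,"jaw":0},{"wx":0,"wy":0,"wz":0,"dx":-1.5,"dy":1.1,"dz":0,"jaw":0},{"wx":0,"wy":0,"wz":0,"dx":0,"dy":0,"dz":0,"jaw":0},{"wx":0,"wy":0,"wz":0,"dx":0,"dy":0,"dz":0,"jaw":0}])

```text
t: 8.18
eef_pos: [0.4569, -0.2582, 0.2566]
orientation: [169.8, 0.0, 78.6]
ft_force: [0.1, 0.3, -3.6]
finger_gap: 0.083
```

```bash
python3 - <<'E'
from geo import *; from rig import *; import cv2,pickle
np.set_printoptions(precision=4,suppress=True)
o=get_obs(); d=get_image("wrist"); s=get_image("scene"); t=get_image("top"); pickle.dump((o,d,s["frame"],t["frame"]),open("w4.pkl","wb"))
print(o["eef_pos"],o["orientation"])
w=cv2.convertScaleAbs(d["frame"][:,:,::-1],alpha=1.4)
S=cv2.resize(s["frame"][140:270,170:330,::-1],None,fx=2.5,fy=2.5,interpolation=2)
T=cv2.resize(t["frame"][130:260,330:490,::-1],None,fx=2.5,fy=2.5,interpolation=2)
cv2.imwrite("pics/m4.png",np.vstack([np.hstack([S,T])[:, :800],cv2.resize(w[:300],(800,275)) ])[:600])
wcam(o,d)
C=np.array([.5464,-.2801,0]); K=lidR(-11.5,0); K10=lidR(-11.5,10)
for x,l in ((-.05,.1),(.05,.07)):
  for y in (-1,1): print(x,y,"floor end",proj("wrist",C+K@[x,y*l,.018]),"stop top",proj("wrist",C+K@[x,y*l,.018]+K10@[0,0,.032]))
for c in [(-.085,-.115),(-.085,.115),(.085,.115),(.085,-.115)]: print(proj("wrist",C+K@[*c,.01]))
E
```

```text
[ 0.4569 -0.2582  0.2566] [169.8456   0.0048  78.6467]
-0.05 -1 floor end [322.7419 256.018 ] stop top [322.7758 266.7791]
-0.05 1 floor end [323.1043  86.3116] stop top [323.1737  83.9172]
0.05 -1 floor end [400.7191 228.6097] stop top [406.5283 237.085 ]
0.05 1 floor end [407.1987 114.5335] stop top [414.0316 114.5609]
[294.0343 266.6427]
[290.4257  72.0116]
[434.7577  75.2588]
[421.4762 257.5892]
```

View pics/m4.png

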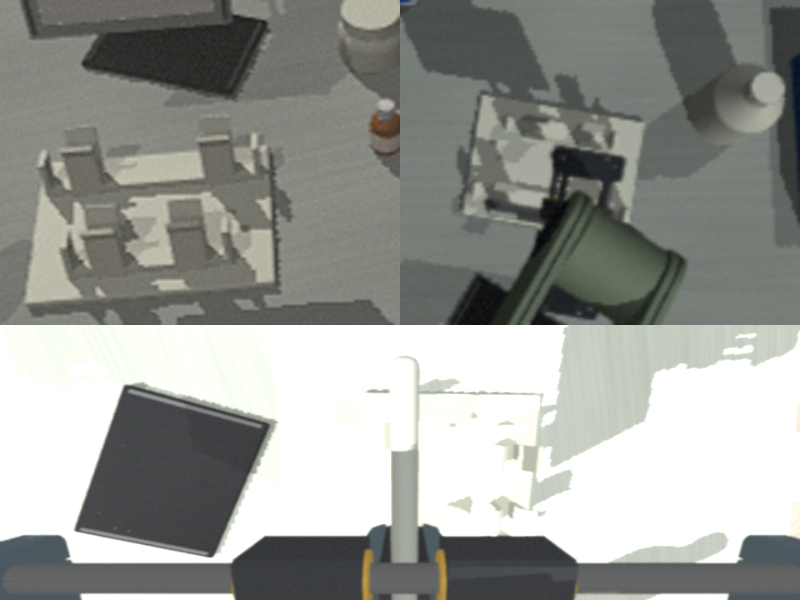

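The wrist view shows the rack's far corners at about (292,73) and (434,74), within 1–3 px of the prediction. The lid hangs over the long slot. I'll refine this with unsaturated numbers.

```bash
python3 - <<'E'
from geo import *; import cv2,pickle
np.set_printoptions(precision=4,suppress=True)
o,d,s,t=pickle.load(open("w4.pkl","rb")); wcam(o,d)
f=d["frame"]; g=cv2.cvtColor(f,cv2.COLOR_RGB2GRAY).astype(int)
a=cv2.resize(f[50:230,270:450,::-1],(720,720),interpolation=2)[:600]
a=cv2.convertScaleAbs(a,alpha=0.9); cv2.imwrite("pics/w4c.png",a)
E
```

View pics/w4c.png

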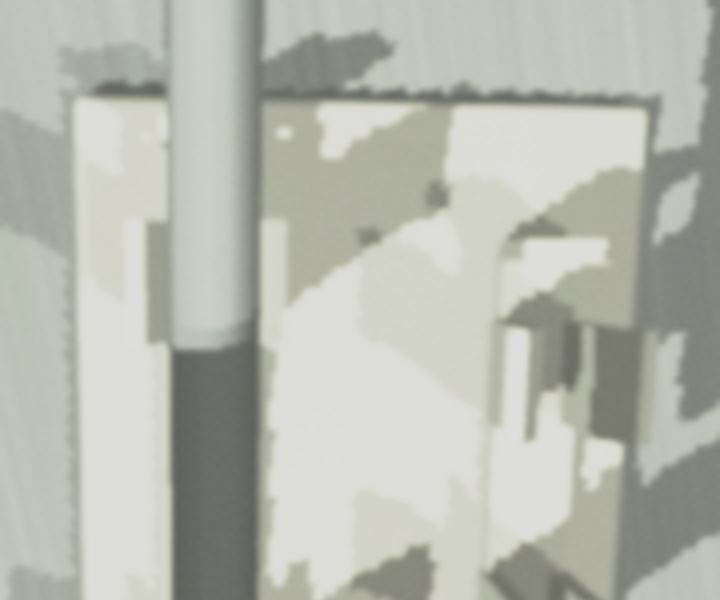

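>>> play_rows(commands=[{"wx":0,"wy":0,"wz":0,"dx":-0.5,"dy":-0.23,"dz":0,"jaw":0},{"wx":0,"wy":0,"wz":0,"dx":0,"dy":0,"dz":2,"jaw":0},{"wx":0,"wy":0,"wz":0,"dx":0,"dy":0,"dz":2,"jaw":0},{"wx":0,"wy":0,"wz":0,"dx":0,"dy":0,"dz":2,"jaw":0},{"wx":0,"wy":0,"wz":0,"dx":0,"dy":0,"dz":2,"jaw":0},{"wx":0,"wy":0,"wz":0,"dx":0,"dy":0,"dz":1.5,"jaw":0},{"wx":0,"wy":0,"wz":0,"dx":0,"dy":0,"dz":1,"jaw":0},{"wx":0,"wy":0,"wz":0,"dx":0,"dy":0,"dz":0.5,"jaw":0},{"wx":0,"wy":0,"wz":0,"dx":0,"dy":0,"dz":0,"jaw":0},{"wx":0,"wy":0,"wz":0,"dx":0,"dy":0,"dz":0,"jaw":0}])

```text
t: 9.17
eef_pos: [0.4737, -0.2675, 0.1497]
orientation: [169.6, 0.1, 78.6]
ft_force: [-0.5, 0.1, -2.0]
finger_gap: 0.088
```

```bash
python3 - <<'E'
from geo import *; from rig import *; import cv2,pickle
np.set_printoptions(precision=4,suppress=True)
o=get_obs(); d=get_image("wrist"); s=get_image("scene"); pickle.dump((o,d,s["frame"]),open("w5.pkl","wb"))
print(o["eef_pos"],o["orientation"],o["ft_force"])
S=cv2.resize(s["frame"][140:270,170:300,::-1],(390,390),interpolation=2)
W=cv2.resize(d["frame"][30:230,220:420,::-1],(390,390),interpolation=2)
cv2.imwrite("pics/m5.png",np.hstack([S,W]))
E
```

```text
[ 0.4737 -0.2675  0.1497] [169.6294   0.091   78.645 ] [-0.4953  0.0561 -1.995 ]
```

View pics/m5.png

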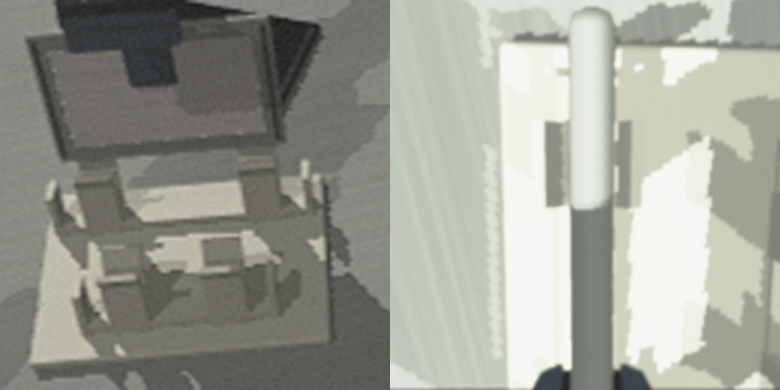

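>>> play_rows(commands=[{"wx":0.005,"wy":0,"wz":0,"dx":0,"dy":-0.1,"dz":0.4,"jaw":0},{"wx":0,"wy":0,"wz":0,"dx":0,"dy":0,"dz":0.6,"jaw":0},{"wx":0,"wy":0,"wz":0,"dx":0,"dy":0,"dz":0.6,"jaw":0},{"wx":0,"wy":0,"wz":0,"dx":0,"dy":0,"dz":0.6,"jaw":0},{"wx":0,"wy":0,"wz":0,"dx":0,"dy":0,"dz":0.6,"jaw":0},{"wx":0,"wy":0,"wz":0,"dx":0,"dy":0,"dz":0.5,"jaw":0},{"wx":0,"wy":0,"wz":0,"dx":0,"dy":0,"dz":0,"jaw":0}])

```text
t: 9.85
eef_pos: [0.4775, -0.2679, 0.1149]
orientation: [170.1, 0.0, 78.6]
ft_force: [-0.1, -0.5, -2.0]
finger_gap: 0.084
```

>>> play_rows(commands=[{"wx":0,"wy":0,"wz":0,"dx":0,"dy":0,"dz":0.4,"jaw":0},{"wx":0,"wy":0,"wz":0,"dx":0,"dy":0,"dz":0.4,"jaw":0},{"wx":0,"wy":0,"wz":0,"dx":0,"dy":0,"dz":0.4,"jaw":0},{"wx":0,"wy":0,"wz":0,"dx":0,"dy":0,"dz":0.4,"jaw":0},{"wx":0,"wy":0,"wz":0,"dx":0,"dy":0,"dz":0,"jaw":0}])

```text
t: 10.27
eef_pos: [0.4804, -0.2686, 0.0997]
orientation: [170.1, 0.0, 78.6]
ft_force: [-0.2, 0.6, -2.9]
finger_gap: 0.084
```

>>> play_rows(commands=[{"wx":0,"wy":0,"wz":0,"dx":0,"dy":0,"dz":0.2,"jaw":0},{"wx":0,"wy":0,"wz":0,"dx":0,"dy":0,"dz":0.2,"jaw":0},{"wx":0,"wy":0,"wz":0,"dx":0,"dy":0,"dz":0.2,"jaw":0},{"wx":0,"wy":0,"wz":0,"dx":0,"dy":0,"dz":0,"jaw":0}])

```text
t: 10.6
eef_pos: [0.4817, -0.269, 0.0944]
orientation: [170.0, 0.1, 78.6]
ft_force: [-0.1, -0.0, -2.9]
finger_gap: 0.085
```

>>> play_rows(commands=[{"wx":0,"wy":0,"wz":0,"dx":0,"dy":0,"dz":0.1,"jaw":0},{"wx":0,"wy":0,"wz":0,"dx":0,"dy":0,"dz":0.1,"jaw":0},{"wx":0,"wy":0,"wz":0,"dx":0,"dy":0,"dz":0,"jaw":0}])

```text
t: 10.85
eef_pos: [0.4821, -0.2692, 0.0927]
orientation: [170.0, 0.1, 78.6]
ft_force: [-0.8, 0.2, -3.0]
finger_gap: 0.09
```

>>> play_rows(commands=[{"wx":0,"wy":0,"wz":0,"dx":0,"dy":0,"dz":0.1,"jaw":0},{"wx":0,"wy":0,"wz":0,"dx":0,"dy":0,"dz":0.1,"jaw":0},{"wx":0,"wy":0,"wz":0,"dx":0,"dy":0,"dz":0,"jaw":0}])

```text
t: 11.1
eef_pos: [0.4824, -0.2692, 0.0907]
orientation: [170.0, 0.1, 78.6]
ft_force: [0.5, 0.1, -2.6]
finger_gap: 0.085
```

>>> play_rows(commands=[{"wx":0,"wy":0,"wz":0,"dx":0,"dy":0,"dz":0.1,"jaw":0},{"wx":0,"wy":0,"wz":0,"dx":0,"dy":0,"dz":0.1,"jaw":0},{"wx":0,"wy":0,"wz":0,"dx":0,"dy":0,"dz":0,"jaw":0}])

```text
t: 11.35
eef_pos: [0.4828, -0.2693, 0.0886]
orientation: [170.0, 0.1, 78.6]
ft_force: [-0.3, 0.5, -2.6]
finger_gap: 0.082
```

>>> play_rows(commands=[{"wx":0,"wy":0,"wz":0,"dx":0,"dy":0,"dz":0.1,"jaw":0},{"wx":0,"wy":0,"wz":0,"dx":0,"dy":0,"dz":0.1,"jaw":0},{"wx":0,"wy":0,"wz":0,"dx":0,"dy":0,"dz":0,"jaw":0}])

```text
t: 11.6
eef_pos: [0.483, -0.2691, 0.0883]
orientation: [170.0, 0.1, 78.6]
ft_force: [-4.1, 3.2, 9.2]
finger_gap: 0.087
```

Contact came at the expected height (9 N, TCP 71 mm above the slot floor), so the lid is seated. I'll release and withdraw.

>>> play_rows(commands=[{"wx":0,"wy":0,"wz":0,"dx":0,"dy":0,"dz":-0.1,"jaw":0},{"wx":0,"wy":0,"wz":0,"dx":0,"dy":0,"dz":0,"jaw":4},{"wx":0,"wy":0,"wz":0,"dx":0,"dy":0,"dz":0,"jaw":4},{"wx":0,"wy":0,"wz":0,"dx":0,"dy":0,"dz":0,"jaw":4},{"wx":0,"wy":0,"wz":0,"dx":0,"dy":0,"dz":0,"jaw":4},{"wx":0,"wy":0,"wz":0,"dx":0,"dy":0,"dz":0,"jaw":4},{"wx":0,"wy":0,"wz":0,"dx":0,"dy":0,"dz":0,"jaw":4}])

```text
t: 12.18
eef_pos: [0.4832, -0.2694, 0.0878]
orientation: [170.0, 0.1, 78.6]
ft_force: [0.3, -0.4, -0.8]
finger_gap: 0.435
```

>>> play_rows(commands=[{"wx":0,"wy":0,"wz":0,"dx":0,"dy":0,"dz":-0.5,"jaw":4},{"wx":0,"wy":0,"wz":0,"dx":0,"dy":0,"dz":-1,"jaw":4},{"wx":0,"wy":0,"wz":0,"dx":0,"dy":0,"dz":-1.5,"jaw":4},{"wx":0,"wy":0,"wz":0,"dx":0,"dy":0,"dz":-2,"jaw":4},{"wx":0,"wy":0,"wz":0,"dx":0,"dy":0,"dz":-2.5,"jaw":4},{"wx":0,"wy":0,"wz":0,"dx":0,"dy":0,"dz":-2.5,"jaw":4},{"wx":0,"wy":0,"wz":0,"dx":0,"dy":0,"dz":-2.5,"jaw":4},{"wx":0,"wy":0,"wz":0,"dx":0,"dy":0,"dz":-2,"jaw":9.12},{"wx":0,"wy":0,"wz":0,"dx":0,"dy":0,"dz":0,"jaw":9.12},{"wx":0,"wy":0,"wz":0,"dx":0,"dy":0,"dz":0,"jaw":9.12}])

```text
t: 13.02
eef_pos: [0.4586, -0.2645, 0.2324]
orientation: [169.8, 0.1, 78.6]
ft_force: [-0.0, 0.0, -0.4]
finger_gap: 0.624
```

```bash
python3 - <<'E'
from geo import *; from rig import *; import cv2,pickle
np.set_printoptions(precision=4,suppress=True)
o=get_obs(); d=get_image("wrist"); s=get_image("scene"); pickle.dump((o,d,s["frame"]),open("w6.pkl","wb"))
print(o["eef_pos"],o["orientation"],o["ft_force"],o["t"])
S=cv2.resize(s["frame"][140:270,170:300,::-1],(390,390),interpolation=2)
W=cv2.resize(d["frame"][0:230,210:440,::-1],(390,390),interpolation=2)
cv2.imwrite("pics/m6.png",np.hstack([S,W]))
# short lid pregrasp
R=toolR(-61,35); M=lidR(-61,35); E=np.array([.4799,.4015,.110])+M@[.004-.008,0,0]
p=E+.10*M[:,2]; print(p); go(o,p,R)
# calibrate wrist offset d from known joints
for dd in (.25,.33,.4): print(dd,wrist(p,R,115,dd)[:2])
E
```

```text
[ 0.4586 -0.2645  0.2324] [169.78     0.1468  78.6234] [-0.039   0.0007 -0.4024] 13.0167
[0.4505 0.4545 0.1896]
rotvec [-0.404 -0.333  0.806] rows 9.0 | shift cm in old tool axes [ 70.35 -15.47   1.37] in new [ 34.15 -54.29 -32.79]
0.25 (np.float64(56.697862962661596), array([ -30.7071,   83.998 , -233.792 ]))
0.33 (np.float64(59.94904666498888), array([ -29.5676,   85.4776, -231.2331]))
0.4 (np.float64(62.62397708970599), array([ -28.5826,   86.6558, -229.1094]))
```

View pics/m6.png

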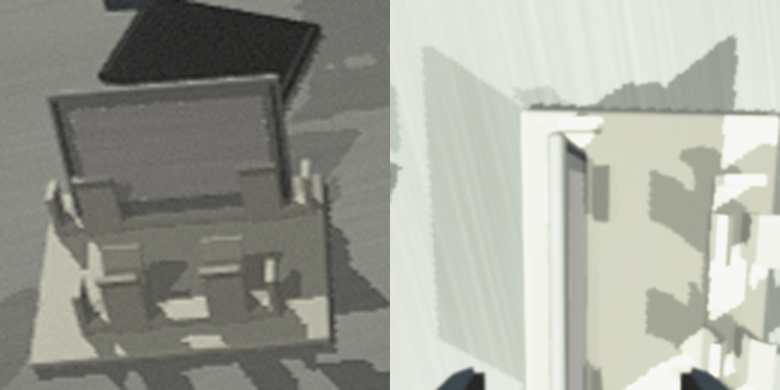

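Both pictures show the long lid down in the long slot, between the guides and clear of the end stops. Next I'll go to the short lid with the jaws flipped 180°, which is equivalent and keeps joint 6 well inside its range. Translation comes first, then rotation.

>>> play_rows(commands=[{"wx":0,"wy":0,"wz":0,"dx":2,"dy":-0.4,"dz":-0.5,"jaw":9.12},{"wx":0,"wy":0,"wz":0,"dx":3,"dy":-0.7,"dz":-0.5,"jaw":9.12},{"wx":0,"wy":0,"wz":0,"dx":4,"dy":-0.9,"dz":0,"jaw":9.12},{"wx":0,"wy":0,"wz":0,"dx":4,"dy":-0.9,"dz":0,"jaw":9.12},{"wx":0,"wy":0,"wz":0,"dx":4,"dy":-0.9,"dz":0,"jaw":9.12},{"wx":0,"wy":0,"wz":0,"dx":4,"dy":-0.9,"dz":0,"jaw":9.12},{"wx":0,"wy":0,"wz":0,"dx":4,"dy":-0.9,"dz":0,"jaw":9.12},{"wx":0,"wy":0,"wz":0,"dx":4,"dy":-0.9,"dz":0,"jaw":9.12},{"wx":0,"wy":0,"wz":0,"dx":4,"dy":-0.9,"dz":0,"jaw":9.12},{"wx":0,"wy":0,"wz":0,"dx":4,"dy":-0.9,"dz":0,"jaw":9.12}])

```text
t: 13.95
eef_pos: [0.4481, 0.1168, 0.2241]
orientation: [170.1, 0.1, 78.6]
ft_force: [0.5, -0.0, 0.1]
finger_gap: 1.0
```

>>> play_rows(commands=[{"wx":0,"wy":0,"wz":0,"dx":4,"dy":-0.9,"dz":0,"jaw":9.12},{"wx":0,"wy":0,"wz":0,"dx":4,"dy":-0.9,"dz":0,"jaw":9.12},{"wx":0,"wy":0,"wz":0,"dx":4,"dy":-0.9,"dz":0,"jaw":9.12},{"wx":0,"wy":0,"wz":0,"dx":4,"dy":-0.9,"dz":0,"jaw":9.12},{"wx":0,"wy":0,"wz":0,"dx":4,"dy":-0.9,"dz":0,"jaw":9.12},{"wx":0,"wy":0,"wz":0,"dx":4,"dy":-0.9,"dz":0,"jaw":9.12},{"wx":0,"wy":0,"wz":0,"dx":4,"dy":-0.8,"dz":0,"jaw":9.12},{"wx":0,"wy":0,"wz":0,"dx":3,"dy":-0.6,"dz":0,"jaw":9.12},{"wx":0,"wy":0,"wz":0,"dx":1,"dy":0,"dz":0,"jaw":9.12},{"wx":0,"wy":0,"wz":0,"dx":0,"dy":0,"dz":0,"jaw":9.12}])

```text
t: 14.78
eef_pos: [0.4462, 0.4438, 0.2108]
orientation: [170.1, 0.2, 78.8]
ft_force: [0.7, 0.3, -0.1]
finger_gap: 1.0
```

```bash
python3 - <<'E'
from geo import *; from rig import *
np.set_printoptions(precision=4,suppress=True)
o=get_obs(); R=toolR(-61,35)@np.diag([-1,-1,1]); M=lidR(-61,35); E=np.array([.4799,.4015,.110])+M@[-.004,0,0]
p=E+.10*M[:,2]; print(o["eef_pos"],o["joint_positions"],wrist(p,R,118,.35)[:2]); go(o,p,R)
E
```

```text
[0.4462 0.4438 0.2108] [48.4035 20.8662 86.9923 -9.385  67.5521 62.8294] (np.float64(60.729437620172895), array([-29.4258,  83.2101, -49.138 ]))
rotvec [ 0.405 -0.498 -2.251] rows 20.0 | shift cm in old tool axes [ 1.15 -0.16  2.12] in new [-0.9   1.81  1.31]
```

>>> play_rows(commands=[{"wx":0.0203,"wy":-0.0249,"wz":-0.1126,"dx":0,"dy":0,"dz":0,"jaw":9.12},{"wx":0.0203,"wy":-0.0249,"wz":-0.1126,"dx":0,"dy":0,"dz":0,"jaw":9.12},{"wx":0.0203,"wy":-0.0249,"wz":-0.1126,"dx":0,"dy":0,"dz":0,"jaw":9.12},{"wx":0.0203,"wy":-0.0249,"wz":-0.1126,"dx":0,"dy":0,"dz":0,"jaw":9.12},{"wx":0.0203,"wy":-0.0249,"wz":-0.1126,"dx":0,"dy":0,"dz":0,"jaw":9.12},{"wx":0.0203,"wy":-0.0249,"wz":-0.1126,"dx":0,"dy":0,"dz":0,"jaw":9.12},{"wx":0.0203,"wy":-0.0249,"wz":-0.1126,"dx":0,"dy":0,"dz":0,"jaw":9.12},{"wx":0.0203,"wy":-0.0249,"wz":-0.1126,"dx":0,"dy":0,"dz":0,"jaw":9.12},{"wx":0.0203,"wy":-0.0249,"wz":-0.1126,"dx":0,"dy":0,"dz":0,"jaw":9.12},{"wx":0.0203,"wy":-0.0249,"wz":-0.1126,"dx":0,"dy":0,"dz":0,"jaw":9.12}])

```text
t: 15.62
eef_pos: [0.4472, 0.4395, 0.213]
orientation: [-167.3, 14.6, 144.0]
ft_force: [-0.6, 0.4, -0.3]
finger_gap: 1.002
```

>>> play_rows(commands=[{"wx":0.0203,"wy":-0.0249,"wz":-0.1126,"dx":0,"dy":0,"dz":0,"jaw":9.12},{"wx":0.0203,"wy":-0.0249,"wz":-0.1126,"dx":0,"dy":0,"dz":0,"jaw":9.12},{"wx":0.0203,"wy":-0.0249,"wz":-0.1126,"dx":0,"dy":0,"dz":0,"jaw":9.12},{"wx":0.0203,"wy":-0.0249,"wz":-0.1126,"dx":0,"dy":0,"dz":0,"jaw":9.12},{"wx":0.0203,"wy":-0.0249,"wz":-0.1126,"dx":0,"dy":0,"dz":0,"jaw":9.12},{"wx":0.0203,"wy":-0.0249,"wz":-0.1126,"dx":0,"dy":0,"dz":0,"jaw":9.12},{"wx":0.0203,"wy":-0.0249,"wz":-0.1126,"dx":0,"dy":0,"dz":0,"jaw":9.12},{"wx":0.0203,"wy":-0.0249,"wz":-0.1126,"dx":0,"dy":0,"dz":0,"jaw":9.12},{"wx":0.0203,"wy":-0.0249,"wz":-0.1126,"dx":0,"dy":0,"dz":0,"jaw":9.12},{"wx":0.0203,"wy":-0.0249,"wz":-0.1126,"dx":0,"dy":0,"dz":0,"jaw":9.12}])

```text
t: 16.45
eef_pos: [0.4472, 0.4397, 0.2129]
orientation: [-144.9, -0.2, -150.9]
ft_force: [0.1, -0.6, -0.3]
finger_gap: 1.0
```

>>> play_rows(commands=[{"wx":0,"wy":0,"wz":0,"dx":0,"dy":0,"dz":0,"jaw":9.12},{"wx":0,"wy":0,"wz":0,"dx":0,"dy":0,"dz":0,"jaw":9.12}])

```text
t: 16.62
eef_pos: [0.4467, 0.4403, 0.2132]
orientation: [-145.0, 0.1, -151.3]
ft_force: [0.3, -0.7, 0.7]
finger_gap: 1.001
```

```bash
python3 - <<'E'
from geo import *; from rig import *; import cv2,pickle
np.set_printoptions(precision=4,suppress=True)
o=get_obs(); R=toolR(-61,35)@np.diag([-1,-1,1]); M=lidR(-61,35); E=np.array([.4799,.4015,.110])+M@[-.004,0,0]
p=E+.10*M[:,2]; print(o["eef_pos"],o["joint_positions"]); go(o,p,R)
d=get_image("wrist"); wcam(o,d); pickle.dump((o,d),open("w7.pkl","wb"))
for s in (-1,1):
  for x in (-1,1): print("top edge",proj("wrist",E+M@[x*.004,s*.06,0]))
g=cv2.cvtColor(d["frame"],cv2.COLOR_RGB2GRAY).astype(int)
c=proj("wrist",E)
cc=int(c[0]); print(c)
for r in range(90,240,6): print(r,g[r,cc-32:cc+33:3])
cv2.imwrite("pics/w7.png",d["frame"][:,:,::-1])
E
```

```text
[0.4467 0.4403 0.2132] [ 58.8954  32.2195  75.7802 -29.7523  91.1677 -55.2391]
rotvec [ 0.    -0.002 -0.005] rows 1.0 | shift cm in old tool axes [-1.01  2.22  1.32] in new [-1.02  2.22  1.32]
top edge [355.4023 137.1235]
top edge [345.1732 137.1824]
top edge [353.1899 278.3556]
top edge [343.9084 278.4076]
[349.3762 211.197 ]
90 [210 211 206 142 141 138 138 138 138 142 141 141 143 146 141 142 140 139
 139 139 143 142]
96 [212 212 207 140 143 140 141 141 140 140 140 140 140 142 142 144 145 142
 143 143 140 139]
102 [210 211 207 143 141 141 140 140 141 142 143 140 141 140 141 140 143 143
 146 147 143 141]
108 [210 208 207 150 139 141 141 144 141 141 142 144 144 143 143 141 142 142
 140 141 142 146]
114 [209 211 209 148 140 138 140 141 140 141 143 145 143 143 143 145 143 142
 142 142 144 144]
120 [208 208 205 146 141 141 140 141 141 141 140 141 141 144 145 144 143 144
 146 146 144 141]
126 [213 212 210 147 138 140 140 143 142 141 141 139 142 140 141 142 145 146
 145 144 143 145]
132 [211 211 211 187 140 118 108 106 116 108 102  96  96  92  86  86  85  86
  85  85  84  84]
138 [211 213 
[... 901 characters left out ...]
8  84  83  84  85
  84  83  83  83]
198 [214 213 213 214 162 103  97 105 163 154 138 129 108  86  84  85  85  86
  85  84  84  84]
204 [215 211 215 214 171 102  97 107 162 149 134 127 109  86  86  84  85  84
  83  84  84  82]
210 [213 213 215 213 208 104  99 108 165 150 143 128 106  86  86  84  85  85
  84  87  85  84]
216 [212 214 213 213 209  89  76  98 164 147 141 127 105  85  84  85  82  84
  85  84  81  82]
222 [212 214 211 215 210 103  97  96 160 145 141 126 106  85  86  86  80  76
  76  78  80  79]
228 [210 212 210 214 206 106  99 101 165 147 141 126 103  78  77  79  80  79
  80  78  81  80]
234 [209 211 211 212 205 106  97  98 157 144 141 125 103  89  81  80  81  80
  80  81  80  81]
```

>>> play_rows(commands=[{"wx":0,"wy":0,"wz":-0.005,"dx":-0.5,"dy":1.1,"dz":1,"jaw":9.12},{"wx":0,"wy":0,"wz":0,"dx":-0.5,"dy":1.1,"dz":1,"jaw":9.12},{"wx":0,"wy":0,"wz":0,"dx":0,"dy":0,"dz":0,"jaw":9.12},{"wx":0,"wy":0,"wz":0,"dx":0,"dy":0,"dz":0,"jaw":9.12}])

```text
t: 17.0
eef_pos: [0.4523, 0.4519, 0.1822]
orientation: [-144.9, -0.3, -150.9]
ft_force: [-0.2, 1.1, 1.3]
finger_gap: 1.003
```

```bash
python3 - <<'E'
from geo import *; from rig import *; import cv2,pickle
np.set_printoptions(precision=4,suppress=True)
o=get_obs(); M=lidR(-61,35); E=np.array([.4799,.4015,.110])+M@[-.004,0,0]
p=E+.10*M[:,2]; print(o["eef_pos"],o["joint_positions"])
d=get_image("wrist"); wcam(o,d); pickle.dump((o,d),open("w7.pkl","wb"))
for s in (-1,1):
  for x in (-1,1): print("top edge",s,x,proj("wrist",E+M@[x*.004,s*.06,0]))
print("TCP height over edge",M[:,2]@(o["eef_pos"]-E))
cv2.imwrite("pics/w7.png",cv2.resize(d["frame"][60:300,170:490,::-1],(800,600),interpolation=2))
E
```

```text
[0.4523 0.4519 0.1822] [ 59.0011  34.6192  75.9886 -29.7386  89.0424 -54.3569]
top edge -1 -1 [325.9083 124.3867]
top edge -1 1 [314.7651 124.3515]
top edge 1 -1 [325.1624 278.323 ]
top edge 1 1 [315.1302 278.2934]
TCP height over edge 0.09212066184852478
```

View pics/w7.png

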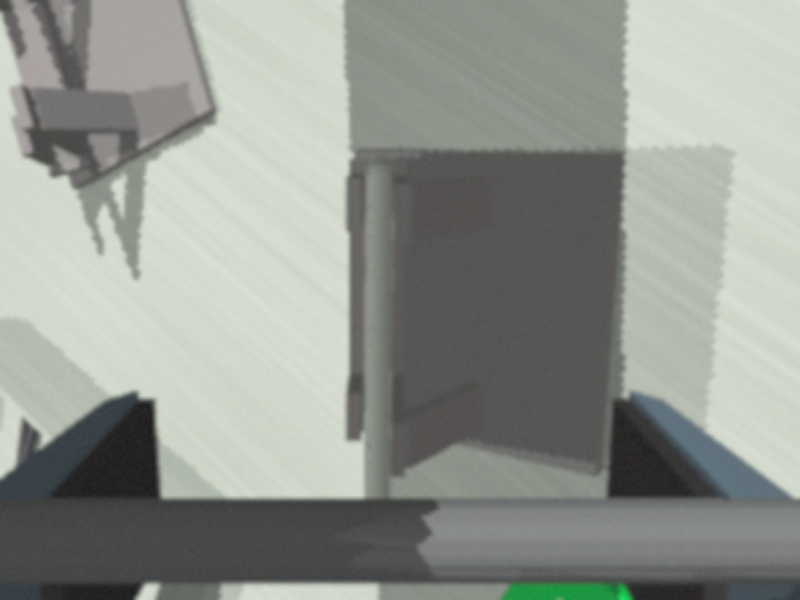

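The short lid's top edge runs down column 321.6 from row 125. That is centred to about 1.3 mm and matches the prediction, so I'll descend.

>>> play_rows(commands=[{"wx":0,"wy":0,"wz":0,"dx":0,"dy":-0.13,"dz":1,"jaw":9.12},{"wx":0,"wy":0,"wz":0,"dx":0,"dy":0,"dz":2.4,"jaw":9.12},{"wx":0,"wy":0,"wz":0,"dx":0,"dy":0,"dz":2.4,"jaw":9.12},{"wx":0,"wy":0,"wz":0,"dx":0,"dy":0,"dz":1.6,"jaw":9.12},{"wx":0,"wy":0,"wz":0,"dx":0,"dy":0,"dz":1.6,"jaw":9.12},{"wx":0,"wy":0,"wz":0,"dx":0,"dy":0,"dz":1.6,"jaw":9.12},{"wx":0,"wy":0,"wz":0,"dx":0,"dy":0,"dz":1.4,"jaw":9.12},{"wx":0,"wy":0,"wz":0,"dx":0,"dy":0,"dz":1.2,"jaw":9.12},{"wx":0,"wy":0,"wz":0,"dx":0,"dy":0,"dz":0,"jaw":9.12},{"wx":0,"wy":0,"wz":0,"dx":0,"dy":0,"dz":0,"jaw":9.12}])

```text
t: 17.88
eef_pos: [0.4897, 0.385, 0.0768]
orientation: [-145.0, -0.1, -150.9]
ft_force: [0.4, 0.1, 0.6]
finger_gap: 0.997
```

```bash
python3 - <<'E'
from geo import *; from rig import *; import cv2
o=get_obs(); d=get_image("wrist"); print(o["eef_pos"],o["ft_force"])
g=cv2.cvtColor(d["frame"],cv2.COLOR_RGB2GRAY).astype(int)
for r in (40,60,70,76,80,84,90,100,150,200): print(r,g[r,290:360:3])
cv2.imwrite("pics/w8.png",d["frame"][:,:,::-1])
E
```

```text
[0.48965385 0.38495532 0.07684907] [0.44695271 0.11777325 0.59368153]
40 [225 226 227 213 158 158 158 162 164 160 158 156 159 160 156 155 156 158
 157 157 159 160 159 157]
60 [227 229 228 229 172 160 157 156 157 159 158 156 157 159 159 158 160 163
 163 165 163 159 158 160]
70 [230 229 228 226 162 160 159 159 159 161 160 158 159 157 159 158 158 158
 160 160 162 161 163 163]
76 [228 228 229 230 169 159 157 159 160 161 160 161 163 160 159 158 158 158
 158 159 158 159 160 161]
80 [225 229 229 229 174 162 161 161 160 160 159 161 163 160 162 162 160 157
 159 157 159 159 159 159]
84 [228 227 227 228 201 159 159 160 161 160 158 161 160 161 161 162 163 163
 160 158 157 158 159 162]
90 [229 226 227 227 204 159 157 158 157 160 161 162 162 161 160 162 161 163
 163 164 161 161 159 157]
100 [229 229 228 228 196 158 157 157 160 159 158 161 159 158 161 161 163 163
 160 162 163 162 163 162]
150 [225 227 230 229 200 113 114 113  99 162 160 152 142 135 123 114 103 102
 103  96  91  91  91  92]
200 [228 231 231 230 233 198 113 113 125 162 159 149 141 131 122 110  98  96
  95  96  95  96  94  96]
```

>>> play_rows(commands=[{"wx":0,"wy":0,"wz":0,"dx":0,"dy":0.1,"dz":0,"jaw":0},{"wx":0,"wy":0,"wz":0,"dx":0,"dy":0,"dz":0,"jaw":0},{"wx":0,"wy":0,"wz":0,"dx":0,"dy":0,"dz":0,"jaw":0},{"wx":0,"wy":0,"wz":0,"dx":0,"dy":0,"dz":0,"jaw":0},{"wx":0,"wy":0,"wz":0,"dx":0,"dy":0,"dz":0,"jaw":0},{"wx":0,"wy":0,"wz":0,"dx":0,"dy":0,"dz":0,"jaw":0},{"wx":0,"wy":0,"wz":0,"dx":0,"dy":0,"dz":0,"jaw":0},{"wx":0,"wy":0,"wz":0,"dx":0,"dy":0,"dz":0,"jaw":0},{"wx":0,"wy":0,"wz":0,"dx":0,"dy":0,"dz":0,"jaw":0},{"wx":0,"wy":0,"wz":0,"dx":0,"dy":0,"dz":0,"jaw":0}])

```text
t: 18.77
eef_pos: [0.4892, 0.3861, 0.0764]
orientation: [-145.0, -0.1, -150.9]
ft_force: [0.6, 0.1, 0.1]
finger_gap: 0.304
```

>>> play_rows(commands=[{"wx":0,"wy":0,"wz":0,"dx":0,"dy":0,"dz":0,"jaw":0},{"wx":0,"wy":0,"wz":0,"dx":0,"dy":0,"dz":0,"jaw":0},{"wx":0,"wy":0,"wz":0,"dx":0,"dy":0,"dz":0,"jaw":0},{"wx":0,"wy":0,"wz":0,"dx":0,"dy":0,"dz":0,"jaw":0},{"wx":0,"wy":0,"wz":0,"dx":0,"dy":0,"dz":-0.5,"jaw":0},{"wx":0,"wy":0,"wz":0,"dx":0,"dy":0,"dz":0,"jaw":0}])

```text
t: 19.27
eef_pos: [0.4877, 0.3875, 0.0809]
orientation: [-144.9, -0.1, -151.0]
ft_force: [-0.5, -4.0, 2.8]
finger_gap: 0.084
```

>>> play_rows(commands=[{"wx":0,"wy":0,"wz":0,"dx":0,"dy":0,"dz":-1,"jaw":0},{"wx":0,"wy":0,"wz":0,"dx":0,"dy":0,"dz":-1.5,"jaw":0},{"wx":0,"wy":0,"wz":0,"dx":0,"dy":0,"dz":-1.5,"jaw":0},{"wx":0,"wy":0,"wz":0,"dx":0,"dy":0,"dz":-1.5,"jaw":0},{"wx":0,"wy":0,"wz":0,"dx":0,"dy":0,"dz":-2,"jaw":0},{"wx":0,"wy":0,"wz":0,"dx":0,"dy":0,"dz":-2,"jaw":0},{"wx":0,"wy":0,"wz":0,"dx":0,"dy":0,"dz":-2,"jaw":0},{"wx":0,"wy":0,"wz":0,"dx":0,"dy":0,"dz":-1.5,"jaw":0},{"wx":0,"wy":0,"wz":0,"dx":0,"dy":0,"dz":-1,"jaw":0},{"wx":0,"wy":0,"wz":0,"dx":0,"dy":0,"dz":0,"jaw":0}])

```text
t: 20.1
eef_pos: [0.4484, 0.4609, 0.1963]
orientation: [-145.2, 0.1, -150.8]
ft_force: [-0.1, 0.3, -2.8]
finger_gap: 0.083
```

```bash
python3 - <<'E'
from geo import *; from rig import *; import cv2,pickle
np.set_printoptions(precision=4,suppress=True)
o=get_obs(); d=get_image("wrist"); g=cv2.cvtColor(d["frame"],cv2.COLOR_RGB2GRAY)
cv2.imwrite("pics/w9.png",d["frame"][:,:,::-1]); print(o["eef_pos"],o["ft_force"],o["finger_gap"],o["joint_positions"])
print(g[95:240:5,320:330:4].T)
# rack correction from the first lid: C shifted by -2.9 mm tool y-ish, -2 mm rack y
K=lidR(-11.5,0); C=np.array([.5464,-.2801,0])+K@[-.003,-.002,0]; print("C",C)
R=toolR(-11.5,10); X=C+K@[.05,0,.018]; p=X+.22*-R[:,2]; print("short floor",X); go(o,p,R)
R2=toolR(-11.5,10)
m=R2; print(wrist(p,R2,108,.35)[:2])
E
```

```text
[0.4484 0.4609 0.1963] [-0.1491  0.2793 -2.8425] 0.0834301105716158 [ 59.6262  34.3266  74.2824 -29.5066  90.5863 -54.7557]
[[146 146 142 142 143 112 108 109 115 132 137 139 138 138 138 137 137 138
  138 140 138 138 139 139 138 139 137 139 139]
 [146 149 144 145 144 113 102 101 110 124 127 127 127 127 127 128 126 127
  126 127 126 127 127 127 128 127 126 128 128]
 [146 147 146 145 141  99 105  99 102 116 117 116 118 116 117 116 117 116
  116 117 114 116 116 115 115 113 116 116 116]]
C [ 0.5431 -0.2815  0.    ]
short floor [ 0.5921 -0.2914  0.018 ]
rotvec [-0.402  0.497  2.26 ] rows 20.0 | shift cm in old tool axes [ 27.06 -59.87  36.83] in new [-70.86  25.54   0.61]
(np.float64(-28.75842230498276), array([  3.3302,  62.4814, -18.5515]))
```

>>> play_rows(commands=[{"wx":-0.0201,"wy":0.0248,"wz":0.113,"dx":0,"dy":0,"dz":-0.3,"jaw":0},{"wx":-0.0201,"wy":0.0248,"wz":0.113,"dx":0,"dy":0,"dz":-0.3,"jaw":0},{"wx":-0.0201,"wy":0.0248,"wz":0.113,"dx":0,"dy":0,"dz":-0.3,"jaw":0},{"wx":-0.0201,"wy":0.0248,"wz":0.113,"dx":0,"dy":0,"dz":-0.3,"jaw":0},{"wx":-0.0201,"wy":0.0248,"wz":0.113,"dx":0,"dy":0,"dz":-0.3,"jaw":0},{"wx":-0.0201,"wy":0.0248,"wz":0.113,"dx":0,"dy":0,"dz":-0.3,"jaw":0},{"wx":-0.0201,"wy":0.0248,"wz":0.113,"dx":0,"dy":0,"dz":-0.3,"jaw":0},{"wx":-0.0201,"wy":0.0248,"wz":0.113,"dx":0,"dy":0,"dz":-0.3,"jaw":0},{"wx":-0.0201,"wy":0.0248,"wz":0.113,"dx":0,"dy":0,"dz":-0.3,"jaw":0},{"wx":-0.0201,"wy":0.0248,"wz":0.113,"dx":0,"dy":0,"dz":-0.3,"jaw":0}])

```text
t: 20.98
eef_pos: [0.444, 0.4713, 0.2199]
orientation: [-167.4, 14.6, 143.5]
ft_force: [-0.5, -0.7, -1.9]
finger_gap: 0.086
```

>>> play_rows(commands=[{"wx":-0.0201,"wy":0.0248,"wz":0.113,"dx":0,"dy":0,"dz":-0.3,"jaw":0},{"wx":-0.0201,"wy":0.0248,"wz":0.113,"dx":0,"dy":0,"dz":-0.3,"jaw":0},{"wx":-0.0201,"wy":0.0248,"wz":0.113,"dx":0,"dy":0,"dz":-0.3,"jaw":0},{"wx":-0.0201,"wy":0.0248,"wz":0.113,"dx":0,"dy":0,"dz":-0.3,"jaw":0},{"wx":-0.0201,"wy":0.0248,"wz":0.113,"dx":0,"dy":0,"dz":-0.3,"jaw":0},{"wx":-0.0201,"wy":0.0248,"wz":0.113,"dx":0,"dy":0,"dz":-0.3,"jaw":0},{"wx":-0.0201,"wy":0.0248,"wz":0.113,"dx":0,"dy":0,"dz":-0.3,"jaw":0},{"wx":-0.0201,"wy":0.0248,"wz":0.113,"dx":0,"dy":0,"dz":-0.3,"jaw":0},{"wx":-0.0201,"wy":0.0248,"wz":0.113,"dx":0,"dy":0,"dz":-0.3,"jaw":0},{"wx":-0.0201,"wy":0.0248,"wz":0.113,"dx":0,"dy":0,"dz":-0.3,"jaw":0}])

```text
t: 21.82
eef_pos: [0.4412, 0.4763, 0.2491]
orientation: [170.0, 0.3, 78.1]
ft_force: [0.1, -0.4, -2.5]
finger_gap: 0.086
```

>>> play_rows(commands=[{"wx":0,"wy":0,"wz":0,"dx":-2,"dy":0.7,"dz":0,"jaw":0},{"wx":0,"wy":0,"wz":0,"dx":-3,"dy":1,"dz":0.1,"jaw":0},{"wx":0,"wy":0,"wz":0,"dx":-3.7,"dy":1.3,"dz":0.2,"jaw":0},{"wx":0,"wy":0,"wz":0,"dx":-3.7,"dy":1.3,"dz":0.2,"jaw":0},{"wx":0,"wy":0,"wz":0,"dx":-3.7,"dy":1.3,"dz":0.2,"jaw":0},{"wx":0,"wy":0,"wz":0,"dx":-3.7,"dy":1.3,"dz":0.2,"jaw":0},{"wx":0,"wy":0,"wz":0,"dx":-3.7,"dy":1.3,"dz":0.2,"jaw":0},{"wx":0,"wy":0,"wz":0,"dx":-3.7,"dy":1.3,"dz":0.2,"jaw":0},{"wx":0,"wy":0,"wz":0,"dx":-3.7,"dy":1.3,"dz":0.2,"jaw":0},{"wx":0,"wy":0,"wz":0,"dx":-3.7,"dy":1.3,"dz":0.2,"jaw":0}])

```text
t: 22.65
eef_pos: [0.4901, 0.1116, 0.2555]
orientation: [170.1, 0.4, 78.4]
ft_force: [0.6, -1.3, -0.9]
finger_gap: 0.087
```

>>> play_rows(commands=[{"wx":0,"wy":0,"wz":0,"dx":-3.7,"dy":1.3,"dz":0.2,"jaw":0},{"wx":0,"wy":0,"wz":0,"dx":-3.7,"dy":1.3,"dz":0.2,"jaw":0},{"wx":0,"wy":0,"wz":0,"dx":-3.7,"dy":1.3,"dz":0.2,"jaw":0},{"wx":0,"wy":0,"wz":0,"dx":-3.7,"dy":1.3,"dz":0.2,"jaw":0},{"wx":0,"wy":0,"wz":0,"dx":-3.7,"dy":1.3,"dz":0.2,"jaw":0},{"wx":0,"wy":0,"wz":0,"dx":-3.7,"dy":1.3,"dz":0.2,"jaw":0},{"wx":0,"wy":0,"wz":0,"dx":-3.7,"dy":1.3,"dz":0.2,"jaw":0},{"wx":0,"wy":0,"wz":0,"dx":-3.7,"dy":1.3,"dz":0.2,"jaw":0},{"wx":0,"wy":0,"wz":0,"dx":-2,"dy":0.6,"dz":0.1,"jaw":0},{"wx":0,"wy":0,"wz":0,"dx":0,"dy":0,"dz":0,"jaw":0}])

```text
t: 23.48
eef_pos: [0.5361, -0.2224, 0.2589]
orientation: [170.1, 0.4, 78.1]
ft_force: [-0.1, 0.7, -2.4]
finger_gap: 0.089
```

```bash
python3 - <<'E'
from geo import *; from rig import *
np.set_printoptions(precision=4,suppress=True)
o=get_obs(); print(o["t"],o["eef_pos"],o["orientation"],o["finger_gap"],o["joint_positions"])
R=toolR(-11.5,10); p=np.array([.5921,-.2914,.018])+.22*-R[:,2]; go(o,p,R)
E
```

```text
23.4833 [ 0.5361 -0.2224  0.2589] [170.1331   0.3993  78.1222] 0.08897058729241401 [-24.7036  12.2919  92.2272   1.9696  65.7818 -13.5158]
rotvec [-0.002  0.008 -0.005] rows 1.0 | shift cm in old tool axes [-5.61  2.62  2.96] in new [-5.65  2.58  2.92]
```

>>> play_rows(commands=[{"wx":0,"wy":0.008,"wz":-0.005,"dx":-2,"dy":0.9,"dz":0,"jaw":0},{"wx":0,"wy":0,"wz":0,"dx":-2,"dy":0.9,"dz":0,"jaw":0},{"wx":0,"wy":0,"wz":0,"dx":-1.6,"dy":0.85,"dz":0,"jaw":0},{"wx":0,"wy":0,"wz":0,"dx":0,"dy":0,"dz":2,"jaw":0},{"wx":0,"wy":0,"wz":0,"dx":0,"dy":0,"dz":2,"jaw":0},{"wx":0,"wy":0,"wz":0,"dx":0,"dy":0,"dz":2,"jaw":0},{"wx":0,"wy":0,"wz":0,"dx":0,"dy":0,"dz":1.5,"jaw":0},{"wx":0,"wy":0,"wz":0,"dx":0,"dy":0,"dz":1,"jaw":0},{"wx":0,"wy":0,"wz":0,"dx":0,"dy":0,"dz":0,"jaw":0},{"wx":0,"wy":0,"wz":0,"dx":0,"dy":0,"dz":0,"jaw":0}])

```text
t: 24.32
eef_pos: [0.5657, -0.2799, 0.1812]
orientation: [170.1, -0.1, 78.8]
ft_force: [0.4, 0.1, -2.4]
finger_gap: 0.082
```

```bash
python3 - <<'E'
from geo import *; from rig import *; import cv2,pickle
np.set_printoptions(precision=4,suppress=True)
o=get_obs(); R=toolR(-11.5,10); X=np.array([.5931,-.2915,.018])
print(o["eef_pos"],o["ft_force"]); go(o,X+.1*-R[:,2],R)
d=get_image("wrist"); s=get_image("scene"); wcam(o,d); pickle.dump((o,d,s),open("w10.pkl","wb"))
K=lidR(-11.5,0);K10=lidR(-11.5,10)
g=cv2.cvtColor(d["frame"],cv2.COLOR_RGB2GRAY).astype(int)
for r in (60,70,80,90,100,110,120,130,140,150,160): print(r,g[r,270:380:3])
for x in (-.015,-.0075,.0075,.015):
  for y in (-.07,.07): print(x,y,proj("wrist",X+K10@[x,y,.054]))
print("rack +y corners",[proj("wrist",X+K@[a,.115,-.008]) for a in (-.135,.035)])
E
```

```text
[ 0.5657 -0.2799  0.1812] [ 0.3503  0.066  -2.3797]
rotvec [-0.001 -0.003  0.005] rows 1.0 | shift cm in old tool axes [-0.61  0.04  6.58] in new [-0.59  0.03  6.58]
60 [157 159 156 156 159 159 161 155 157 160 157 159 160 160 160 158 156 158
 162 190 226 228 231 229 229 228 227 230 228 232 226 229 227 226 224 227
 226]
70 [211 211 211 211 211 210 210 211 211 211 209 210 210 210 209 208 239 247
 247 247 247 247 247 247 246 246 246 246 246 244 170 158 223 227 226 226
 227]
80 [210 210 211 211 211 210 211 210 212 211 209 211 209 210 209 209 235 246
 247 247 247 247 247 247 247 247 247 247 247 243 170 174 222 220 193 179
 219]
90 [212 211 212 211 211 211 204 183 176 168 166 166 182 169 189 208 223 247
 247 247 247 247 246 238 216 209 208 207 207 201 167 162 158 157 166 194
 225]
100 [211 210 211 210 211 212 207 183 166 165 165 164 165 166 163 165 236 241
 229 211 209 209 209 209 209 209 208 209 209 198 158 164 199 228 227 227
 220]
110 [166 165 169 175 184 207 211 211 210 205 165 164 164 201 247 247 247 247
 247 247 247 247 247 238 210 209 210 207 209 198 157 162 192 160 158 156
 157]
12
[... 412 characters left out ...]
242 240 239 210 209 181 158 158 155 164 221 225
 226]
150 [212 212 213 212 212 210 177 164 165 165 244 247 207 188 156 120 121 127
 124 121 116 135 243 243 242 242 238 209 211 182 157 183 225 227 228 227
 226]
160 [211 211 212 211 212 213 211 212 211 211 245 247 207 188 164 119 121 123
 124 122 123 169 243 243 242 242 244 247 246 180 158 200 227 224 229 227
 226]
-0.015 -0.07 [306.2671 284.805 ]
-0.015 0.07 [305.0633 117.8045]
-0.0075 -0.07 [314.9755 284.8482]
-0.0075 0.07 [314.8198 117.8498]
0.0075 -0.07 [332.393  284.9346]
0.0075 0.07 [334.3341 117.9403]
0.015 -0.07 [341.1022 284.9778]
0.015 0.07 [344.0918 117.9855]
rack +y corners [array([165.5824,  62.0559]), array([360.4754,  67.5096])]
```

The guides straddle the lid evenly: lid columns 315–333, guide lips at about 299 and 349. I'll correct dx by −6 mm and lower.

>>> play_rows(commands=[{"wx":0,"wy":0,"wz":0,"dx":-0.6,"dy":0,"dz":0.5,"jaw":0},{"wx":0,"wy":0,"wz":0,"dx":0,"dy":0,"dz":1.2,"jaw":0},{"wx":0,"wy":0,"wz":0,"dx":0,"dy":0,"dz":1.2,"jaw":0},{"wx":0,"wy":0,"wz":0,"dx":0,"dy":0,"dz":0.8,"jaw":0},{"wx":0,"wy":0,"wz":0,"dx":0,"dy":0,"dz":0.6,"jaw":0},{"wx":0,"wy":0,"wz":0,"dx":0,"dy":0,"dz":0.6,"jaw":0},{"wx":0,"wy":0,"wz":0,"dx":0,"dy":0,"dz":0.6,"jaw":0},{"wx":0,"wy":0,"wz":0,"dx":0,"dy":0,"dz":0.6,"jaw":0},{"wx":0,"wy":0,"wz":0,"dx":0,"dy":0,"dz":0,"jaw":0}])

```text
t: 25.17
eef_pos: [0.5751, -0.2879, 0.1203]
orientation: [170.1, -0.1, 78.8]
ft_force: [-0.6, 1.4, -2.3]
finger_gap: 0.087
```

>>> play_rows(commands=[{"wx":0,"wy":0,"wz":0,"dx":0,"dy":0,"dz":0.4,"jaw":0},{"wx":0,"wy":0,"wz":0,"dx":0,"dy":0,"dz":0.4,"jaw":0},{"wx":0,"wy":0,"wz":0,"dx":0,"dy":0,"dz":0.4,"jaw":0},{"wx":0,"wy":0,"wz":0,"dx":0,"dy":0,"dz":0.4,"jaw":0},{"wx":0,"wy":0,"wz":0,"dx":0,"dy":0,"dz":0.3,"jaw":0},{"wx":0,"wy":0,"wz":0,"dx":0,"dy":0,"dz":0.2,"jaw":0},{"wx":0,"wy":0,"wz":0,"dx":0,"dy":0,"dz":0,"jaw":0}])

```text
t: 25.75
eef_pos: [0.5789, -0.2888, 0.1005]
orientation: [170.0, -0.1, 78.8]
ft_force: [-0.9, 1.2, -1.7]
finger_gap: 0.086
```

>>> play_rows(commands=[{"wx":0,"wy":0,"wz":0,"dx":0,"dy":0,"dz":0.2,"jaw":0},{"wx":0,"wy":0,"wz":0,"dx":0,"dy":0,"dz":0.2,"jaw":0},{"wx":0,"wy":0,"wz":0,"dx":0,"dy":0,"dz":0.2,"jaw":0},{"wx":0,"wy":0,"wz":0,"dx":0,"dy":0,"dz":0.1,"jaw":0},{"wx":0,"wy":0,"wz":0,"dx":0,"dy":0,"dz":0,"jaw":0}])

```text
t: 26.17
eef_pos: [0.5802, -0.289, 0.0939]
orientation: [170.0, -0.1, 78.8]
ft_force: [-0.2, -0.1, -2.3]
finger_gap: 0.09
```

>>> play_rows(commands=[{"wx":0,"wy":0,"wz":0,"dx":0,"dy":0,"dz":0.1,"jaw":0},{"wx":0,"wy":0,"wz":0,"dx":0,"dy":0,"dz":0.1,"jaw":0},{"wx":0,"wy":0,"wz":0,"dx":0,"dy":0,"dz":0.1,"jaw":0},{"wx":0,"wy":0,"wz":0,"dx":0,"dy":0,"dz":0,"jaw":0}])

```text
t: 26.5
eef_pos: [0.5807, -0.2892, 0.091]
orientation: [170.0, -0.1, 78.8]
ft_force: [-0.7, 0.1, -2.1]
finger_gap: 0.085
```

>>> play_rows(commands=[{"wx":0,"wy":0,"wz":0,"dx":0,"dy":0,"dz":0.1,"jaw":0},{"wx":0,"wy":0,"wz":0,"dx":0,"dy":0,"dz":0.1,"jaw":0},{"wx":0,"wy":0,"wz":0,"dx":0,"dy":0,"dz":0,"jaw":0}])

```text
t: 26.75
eef_pos: [0.5811, -0.2893, 0.0891]
orientation: [170.0, -0.1, 78.8]
ft_force: [-0.5, -0.1, -1.7]
finger_gap: 0.087
```

>>> play_rows(commands=[{"wx":0,"wy":0,"wz":0,"dx":0,"dy":0,"dz":0.1,"jaw":0},{"wx":0,"wy":0,"wz":0,"dx":0,"dy":0,"dz":0.1,"jaw":0},{"wx":0,"wy":0,"wz":0,"dx":0,"dy":0,"dz":0,"jaw":0}])

```text
t: 27.0
eef_pos: [0.5814, -0.2893, 0.0871]
orientation: [170.0, -0.1, 78.8]
ft_force: [-0.2, -0.6, -1.2]
finger_gap: 0.085
```

Now 70.2 mm above the floor. I'll continue in 1 mm steps.

>>> play_rows(commands=[{"wx":0,"wy":0,"wz":0,"dx":0,"dy":0,"dz":0.1,"jaw":0},{"wx":0,"wy":0,"wz":0,"dx":0,"dy":0,"dz":0,"jaw":0}])

```text
t: 27.17
eef_pos: [0.5817, -0.2893, 0.0868]
orientation: [170.0, -0.1, 78.8]
ft_force: [-0.2, 1.0, 0.5]
finger_gap: 0.085
```

>>> play_rows(commands=[{"wx":0,"wy":0,"wz":0,"dx":0,"dy":0,"dz":0.1,"jaw":0},{"wx":0,"wy":0,"wz":0,"dx":0,"dy":0,"dz":0,"jaw":0}])

```text
t: 27.33
eef_pos: [0.5817, -0.2893, 0.0867]
orientation: [169.9, -0.1, 78.8]
ft_force: [-3.6, 2.4, 6.9]
finger_gap: 0.09
```

>>> play_rows(commands=[{"wx":0,"wy":0,"wz":0,"dx":0,"dy":0,"dz":0.1,"jaw":0},{"wx":0,"wy":0,"wz":0,"dx":0,"dy":0,"dz":0,"jaw":0}])

```text
t: 27.5
eef_pos: [0.5818, -0.2891, 0.0865]
orientation: [169.9, -0.1, 78.8]
ft_force: [-5.2, 4.4, 11.1]
finger_gap: 0.086
```

The short lid is seated at 70 mm, as expected. I'll release and withdraw.

>>> play_rows(commands=[{"wx":0,"wy":0,"wz":0,"dx":0,"dy":0,"dz":-0.2,"jaw":0},{"wx":0,"wy":0,"wz":0,"dx":0,"dy":0,"dz":0,"jaw":4},{"wx":0,"wy":0,"wz":0,"dx":0,"dy":0,"dz":0,"jaw":4},{"wx":0,"wy":0,"wz":0,"dx":0,"dy":0,"dz":0,"jaw":4},{"wx":0,"wy":0,"wz":0,"dx":0,"dy":0,"dz":0,"jaw":4},{"wx":0,"wy":0,"wz":0,"dx":0,"dy":0,"dz":0,"jaw":4},{"wx":0,"wy":0,"wz":0,"dx":0,"dy":0,"dz":0,"jaw":4}])

```text
t: 28.08
eef_pos: [0.5817, -0.2894, 0.0862]
orientation: [170.0, -0.1, 78.8]
ft_force: [-0.9, 0.3, 1.0]
finger_gap: 0.438
```

>>> play_rows(commands=[{"wx":0,"wy":0,"wz":0,"dx":0,"dy":0,"dz":-0.5,"jaw":4},{"wx":0,"wy":0,"wz":0,"dx":0,"dy":0,"dz":-1,"jaw":4},{"wx":0,"wy":0,"wz":0,"dx":0,"dy":0,"dz":-1.5,"jaw":4},{"wx":0,"wy":0,"wz":0,"dx":0,"dy":0,"dz":-2,"jaw":4},{"wx":0,"wy":0,"wz":0,"dx":0,"dy":0,"dz":-2.5,"jaw":4},{"wx":0,"wy":0,"wz":0,"dx":0,"dy":0,"dz":-2.5,"jaw":4},{"wx":0,"wy":0,"wz":0,"dx":0,"dy":0,"dz":-2.5,"jaw":4},{"wx":0,"wy":0,"wz":0,"dx":0,"dy":0,"dz":-2.5,"jaw":4},{"wx":0,"wy":0,"wz":0,"dx":0,"dy":0,"dz":-2.5,"jaw":4},{"wx":0,"wy":0,"wz":0,"dx":0,"dy":0,"dz":-1,"jaw":4}])

```text
t: 28.92
eef_pos: [0.5508, -0.2841, 0.2738]
orientation: [169.5, 0.0, 78.8]
ft_force: [0.6, -0.8, 0.7]
finger_gap: 0.44
```

>>> play_rows(commands=[{"wx":0,"wy":0,"wz":0,"dx":2,"dy":-1,"dz":0,"jaw":4},{"wx":0,"wy":0,"wz":0,"dx":3,"dy":-1.5,"dz":0,"jaw":4},{"wx":0,"wy":0,"wz":0,"dx":3,"dy":-1.5,"dz":0,"jaw":4},{"wx":0,"wy":0,"wz":0,"dx":3,"dy":-1.5,"dz":0,"jaw":4},{"wx":0,"wy":0,"wz":0,"dx":3,"dy":-1.5,"dz":0,"jaw":4},{"wx":0,"wy":0,"wz":0,"dx":3,"dy":-1.5,"dz":0,"jaw":4},{"wx":0,"wy":0,"wz":0,"dx":2,"dy":-1,"dz":0,"jaw":4},{"wx":0,"wy":0,"wz":0,"dx":0,"dy":0,"dz":0,"jaw":4},{"wx":0,"wy":0,"wz":0,"dx":0,"dy":0,"dz":0,"jaw":4}])

```text
t: 29.67
eef_pos: [0.4949, -0.0781, 0.2525]
orientation: [169.9, -0.1, 78.9]
ft_force: [-0.0, -0.7, 0.0]
finger_gap: 0.436
```

```bash
python3 - <<'E'
from geo import *; from rig import *; import cv2
o=get_obs(); print(o["t"],o["eef_pos"],o["ft_force"])
s=get_image("scene")["frame"][:,:,::-1]; t=get_image("top")["frame"][:,:,::-1]
S=cv2.resize(s[140:270,165:295],(560,560),interpolation=2)[:560]
T=cv2.resize(t[80:320,170:490],(240,180)); S2=cv2.resize(s[100:330,60:540],(240,115)); T2=cv2.resize(t[150:240,340:440],(240,216),interpolation=2)
cv2.imwrite("pics/f.png",np.hstack([S,np.vstack([T,S2,T2,np.zeros((49,240,3),np.uint8)])]))
s0=cv2.imread("pics/scene0.png"); D=cv2.absdiff(s,s0).max(2)
for n,(x,y,w,h) in dict(jug=(80,210,75,95),can=(330,238,36,75),jar=(303,135,30,30),amb=(315,178,18,24),clr=(336,208,20,28),tray=(400,205,125,85)).items(): print(n,(D[y:y+h,x:x+w]>40).mean().round(3))
E
```

```text
29.6667 [ 0.49487586 -0.07806021  0.2524786 ] [-0.0111909  -0.67729385  0.01017446]
jug 0.0
can 0.0
jar 0.016
amb 0.0
clr 0.0
tray 0.18
```

No picture views are left, so I'll do the final checks numerically. I'll compare the change mask of the placed lids with the projected seated outline, and check whether the tray moved.

```bash
python3 - <<'E'
from geo import *; from rig import *; import cv2,pickle
np.set_printoptions(precision=1,suppress=True)
s=get_image("scene")["frame"]; pre=pickle.load(open("w6.pkl","rb"))[2]; s0=cv2.imread("pics/scene0.png")[:,:,::-1]
gy=lambda f:cv2.cvtColor(np.ascontiguousarray(f),cv2.COLOR_RGB2GRAY)
K=lidR(-11.5,0)
for n,a,X,L,H in (("long",s0,np.array([.4951,-.2716,.018]),.09,.12),("short",pre,np.array([.5931,-.2915,.018]),.06,.11)):
    D=cv2.absdiff(gy(s),gy(a)); m=np.zeros_like(D); m[140:272,168:292]=(D[140:272,168:292]>25)*255
    m=cv2.morphologyEx(m,cv2.MORPH_OPEN,np.ones((3,3)))
    for lean in (10,14):
        M=lidR(-11.5,lean); q=np.array([proj("scene",X+M@[0,y,z]) for y,z in ((-L,H),(L,H),(L,0),(-L,0))]); print(n,lean,q.ravel())
        poly=np.zeros_like(D); cv2.fillPoly(poly,[q.astype(np.int32)],255); print(" changed frac inside",(m[poly>0]>0).mean().round(2))
    # top edge row of change at columns along the lid
    for u in (.2,.5,.8):
        c=int(q[0][0]+(q[1][0]-q[0][0])*u); r=q[0][1]+(q[1][1]-q[0][1])*u
        print("  col",c,"pred top row",round(r,1),"profile",gy(s)[int(r)-8:int(r)+9,c])
r=(400,205,125,85); x,y,w,h=r
for tag,(x,y,w,h) in dict(tray=(400,205,125,85),jar=(303,135,30,30),can=(330,238,36,75),jug=(80,210,75,95)).items():
    A=[cv2.Laplacian(cv2.GaussianBlur(gy(f)[y:y+h,x:x+w],(0,0),1),cv2.CV_32F) for f in (s0,s)]
    print(tag,"shift px",cv2.phaseCorrelate(A[0],A[1]))
E
```

```text
long 10 [183.4 173.2 261.9 167.2 267.2 206.3 194.5 212.3]
 changed frac inside 0.3
long 14 [184.  171.2 261.9 165.2 267.2 206.3 194.5 212.3]
 changed frac inside 0.33
  col 199 pred top row 170.0 profile [131 128 134 128 130 131 130 133 134  93  83  89  86  87 101 109 107]
  col 222 pred top row 168.2 profile [ 47  44  46  49  51  40  43  77 141  95  82  79  86  88 104 106 109]
  col 246 pred top row 166.4 profile [ 43  41  48  44  41  41  43  81 156  98  78  83  84  85  91 106 106]
short 10 [193.4 209.  249.2 204.4 255.2 240.1 203.5 244.6]
 changed frac inside 0.14
short 14 [193.9 206.8 249.3 202.3 255.2 240.1 203.5 244.6]
 changed frac inside 0.14
  col 205 pred top row 205.9 profile [112 115 116  98  84  96 101 106 132 117  89  85  85  87  84 101 110]
  col 221 pred top row 204.5 profile [112 110 107 107 110 107 108 115 134 106  82  86  83  83  90 112 107]
  col 238 pred top row 203.2 profile [109 111 111 104 105 105 110 122 122  97  79  83  84  83  97 108 111]
tray shift px ((0.42281810998859015, -0.12809137551921168), 0.5162196119520399)
jar shift px ((-0.04452783400662952, -0.14407561613495368), 0.9253586228688558)
can shift px ((-0.0025354229882097457, 0.5266414557559287), 0.9377493699391682)
jug shift px ((0.49773232785043575, -0.01960722560531991), 0.9940249204635621)
```

Both lids' top edges lie on the predicted seated rows to about 1 px, and the bystanders show no real shift. The robot is clear, so I'll hand in.

```bash
python3 -c "
from rig import *
o=get_obs(); print(o['t'],o['ft_force'],o['joint_velocities'].round(2)); print(job_done())"
```

```text
29.8167 [ 0.68765635 -0.09230943 -0.20161641] [-0.51  0.27 -0.11  0.13  0.08  0.1 ]
the job is handed in; nothing more can be done
None
```

Both lids are standing in the drying rack: the long one in the long slot first, then the short one in the short slot. I drew each lid out along its rest's slope and lowered it in millimetre steps until it touched the slot floor, with 9–11 N of contact force. Then I let go and moved the arm clear. The job was handed in at 29.8 s.

**Lids seated:**
- Each lid touched down at about the expected height above its slot floor, with the tool tip at 71 mm for the long lid and 70 mm for the short one.
- In the last scene image, both top edges lie within about 1 px of the seated outline at a lean of 14°. That lean fits the lids resting back against the guides.

**Other objects:**
- The bottles, spray can, jar and tray show at most half a pixel of shift.
- About 18% of the tray's image area changed brightness. I put that down to the arm's moving shadow, but the tray's shift reading was less certain than the others.

**Checks that fell short:**
- The picture limit was reached before the final look, so the last check was numerical only.
- A simple changed-pixel mask over the lid areas was inconclusive (0.14–0.33), because the lids and the shaded rack have similar grey levels.

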